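# Free the top dip basket from the nest and hook it into the ultrasonic cleaner

## Robot

A 6-joint arm with a two-finger parallel gripper is mounted at the origin on a cart in front of the work surface, level with it; the furniture and walls round the work are solid. World frame = base frame: x ahead of the robot, y to its left, z up, the work surface at z = 0. Lengths are in m, angles in rad, forces in N, time in s.
With the tool pointing down it reaches from about 0.35 to 0.85 m from the base axis. Payload 8.1 kg.
Tool frame: the origin (TCP) lies at the centre of the arm's flange, where the gripper is bolted on; the fingertips stand 186 mm ahead of it and the grasp point (between the pads) lies 167 mm ahead of it; z points along the fingers, y is the line along which they close (so a half turn about z gives the same grasp; the last joint's range is limited). The gripper opens to 93 mm and grips with 3 to 60 N. Pads are 15 mm wide; open, the fingers measure 128 mm over their backs; the gripper's body (75 mm by 188 mm) begins 65 mm behind the grasp point.
Start: joints at [1.121, 0.13, 1.488, -0, 1.523, -0.085], TCP at [0.214, 0.561, 0.405] pointing down, gripper open.
Joint ranges: [-2.96, 2.96], [-0.89, 2.26], [0.02, 2.5], [-1.34, 4.48], [0, 2.73], [-2.66, 2.66]. Speed limits (rad/s): [2.39, 2.39, 2.79, 3.14, 3.14, 3.14].

## Interface

Orientations are given as a rotation vector (axis times angle).
In Python, from plant import read_state, read_camera, camera_params, robot gives the robot as it stands.
- The arm moves only by the tool carry_out, never from a script. Its argument "targets" is a list of rows, each an object of numbers: "hand": the opening in per cent of the stroke, from 0 (shut) to 100 (fully open); "x", "y", "z": the shift along the tool's x, y, z in m; "ax", "ay", "az": the turn, a rotation vector about the tool's x, y, z in rad. In form: [{"hand": .., "x": .., "y": .., "z": .., "ax": .., "ay": .., "az": ..}, ...]. A call has 1 to 8 rows; each row is the pose to reach, as a shift and turn from the pose commanded when the call began, along the tool's axes at that moment; what a row does not reach only later rows make up. A row lasts 1/8 s, in which the tool goes at most 62.5 mm and 10.7 degrees, less where a joint would pass 70% of its speed; a pose out of reach is approached as far as the arm can. A call with a gripper value outside its range is refused whole. The fingers move at their own pace and stop on an object; "newtons" is the grip in N (left out, the last holds). Time passes only in rows, so rows that repeat a pose let the fingers close. It gives the time, the measured TCP pose, the force, the opening and the grip force at its end, in the units of the state.
- read_state(): the state, without advancing time (a new reading comes with each control period).
- read_camera(name): name is "scene" or "top" or "wrist"; returns (picture, depth): 420x560x3 uint8, blue, green, red; 420x560 float32, m along the optical axis (not along the pixel's ray), 0 where there is no reading.
- camera_params(name): a dict with "fx", "fy", "cx", "cy" (pixels), "position" and "rotation" of the camera in the world. Camera axes: x right, y up, looking along -z (the intrinsics and any distortion apply to the point x, -y, -z); pixel columns grow to the right and rows downward; lengths in m; the calibration is good to about 2 mm. A picture is of the moment at which its call begins: read the wrist's pose just before it. camera_params takes no time and is no camera call; for the wrist camera it gives the pose at the moment of the call.
- robot.close_job(): hands the job in; it is judged then, once.
The state is a dict: "t": time; "q": joint angles; "dq": joint speeds; "joint_torque": joint torques, N m; "tool_pos": TCP position; "orientation": TCP orientation; "force": force on the tool from outside, world axes, zero at the start; "wrist_torque": the same for the moment, N m; "opening": finger opening in m; "gripper_force": force on a finger pad.
Only numpy, scipy, OpenCV 4.12 (cv2) and the standard library are available. Lean on these libraries where they do the work, as an engineer would, in place of code of your own. Each camera call takes 0.05 s, during which the arm holds its last target. There are 200 camera calls.

## Task

Load the top dip basket of the nested stack into the ultrasonic cleaner: the second basket's bail has swung up over the top one's rim and would drag the second one up, so with the lifting hook first fold that bail down flat, then hook the top basket's own upright bail, lift only that basket and leave the two below nested where they stand. Lower it gently into the round hole in the cleaner's cover until its rim rests flat on the cover, unhook it and put the hook back upright in its rest. The baskets are clean, so never touch them or their bails with the gripper, and leave the other things on the bench undisturbed.

Things in the scene. Friction and masses are not known exactly. Their poses are not given: they have to be found in the camera images.
- basket_top: top basket of the nest: perforated steel cup, base 54 mm across, tapered wall 50 mm high, rolled rim 82 mm across of 5 mm wire centred 50 mm above the base. 70 to 125 g. Origin: centre of the underside, z up, bail ears at +y and -y. It stands 16 mm above the basket below on inner ribs, under 2 mm play all round; 45 mm straight up frees it from the nest
- basket_middle: the middle (second) basket, the same cup as the top one, origin and axes alike, turned the same way within 0.05 rad
- basket_bottom: the bottom basket of the nest, standing loose on the bench, the same cup, bail folded flat; origin and axes as for the top one
- bail_peak (a point): peak of the top basket's bail, on the wire's centre line: arch of 5 mm round wire, hinged at the ears 56 mm above the basket's underside on a line along the basket's y; the peak is 52 mm from the hinge. Own y = hinge line. The peak is a kink 14 mm wide, 6 mm high that catches the hook. Light hinge friction (0.1 N at the peak) holds the bail where it is left, at first within 0.2 rad of upright
- hook: lifting hook, 120 g: beech handle 26 x 16 x 50 mm (x, y, z) on a 40 x 32 x 4 mm guard plate, below it a 5 mm rod bent to a J. Origin: centre of the plate's underside, z up. Handle z = 4 to 54 mm, gripped across its 16 mm (y). Rod down the z axis to z = -85, J bends to +x, lowest point z = -100, tip at x = 22 with its top at z = -81 mm; gap between rod and tip 17 mm
- hook_throat (a point): where the centre of a 5 mm bail wire lies when it hangs in the hook: x = 11.5 mm, z = -92 mm in the hook's frame (axes as the hook's)
- hook_rest: blue steel rest for the hook, fixed: base 110 x 90 mm, column at its +x side, 116 mm high shelf 60 mm wide (y) with a 12 mm slot along x, x = -25 (open end) to 33 mm. Origin: below the seat, at bench level. The hook hangs in the slot by its guard plate, tip towards the column (axes near parallel to the rest's); it is drawn straight up out of the slot and lowered straight down into it
- rest_seat (a point): on the rest's shelf top, where the hook's origin sits (116 mm above the bench, same axes as the rest)
- cleaner: ultrasonic cleaner, fixed: white case 155 x 185 mm (x, y) and 90 mm high, its control face towards its -x; grey rim, steel cover with one round hole in the middle, dry tank below with 74 mm of depth. Origin: centre of its underside
- cover_hole (a point): centre of the 76 mm hole in the cleaner's cover, level with the cover's top (90 mm above the bench). A basket let down into it hangs by its rim, with its underside about 47 mm below this point and 2 mm of play all round
- steel_dish: bystander: spun steel dish of used cutters, 62 mm across, 38 mm high
- scrap_cup: bystander: milky plastic cup, 73 mm across, 60 mm high
- wire_spool: bystander: spool of copper wire standing on the bench, 52 mm across, 34 mm high
- wadding_tube: bystander: white and blue card tube standing on the bench, 40 mm across, 104 mm high
- second_bail_peak (a point): peak of the middle basket's bail, the same arch and hinge as the top one's (56 mm above that basket's underside, 52 mm from hinge to peak). It leans to the basket's +x, at first 0.72 to 0.88 rad from upright, so that it overhangs the top basket's rim; 0.1 N on the peak folds it on to +x and down to flat (1.52 rad), where it stays. Beyond 1.2 rad it is clear of the top basket's rim

How it is judged:
By the outcome, as a careful person would: the job done as asked, in the order asked, and still so for the second after the job is handed in, with the robot touching nothing.
It also fails if it takes over 72 s, if anything falls off the work surface, if the arm or the gripper's body presses on something with over 40 N, if the wrist force passes 120 N, or if a joint passes its speed limit or range.

## Working session

There is one attempt and no reset: what is moved stays moved. The work goes in short steps, Python scripts to look and compute and a tool call to move; the robot and the scene stay as the last step left them, time stands still between calls to the robot, and variables do not carry over. Pictures are saved under pics/ and viewed, at most 12 in all, crops included, and the job is handed in when it is done.

Besides the shell and the picture viewer there is one more tool, called after "Call:" as a command line: name --argument value ..., lists and objects as JSON in quotes. carry_out: Moves the arm, as the interface text tells. Its arguments: {"type":"object","properties":{"targets":{"type":"array","items":{"type":"object","properties":{"hand":{"type":"number"},"x":{"type":"number"},"y":{"type":"number"},"z":{"type":"number"},"ax":{"type":"number"},"ay":{"type":"number"},"az":{"type":"number"}}}},"newtons":{"type":"number"}},"required":["targets"]}

```bash
ls; mkdir -p pics; cat > h.py <<'E'
import numpy as np, cv2, sys
from scipy.spatial.transform import Rotation as R
from plant import read_state, read_camera, camera_params, robot
def cloud(name):
    p=camera_params(name); im,d=read_camera(name)
    v,u=np.mgrid[0:420,0:560]
    c=np.stack([(u-p['cx'])/p['fx']*d,-(v-p['cy'])/p['fy']*d,-d],-1)
    Rm=np.array(p['rotation'])
    if Rm.shape!=(3,3): Rm=R.from_rotvec(Rm).as_matrix()
    w=c@Rm.T+np.array(p['position']); w[d<=0]=np.nan
    return im,w
E
python3 - <<'E'
from h import *
print(read_state())
for n in('scene','top'):
    print(n,camera_params(n))
    im,w=cloud(n); cv2.imwrite(f'pics/{n}1.png',im); np.save(n+'1.npy',w)
E
```

```text
pics
{'t': 0.0, 'q': array([ 1.12060908e+00,  1.31161166e-01,  1.48925812e+00, -1.31659644e-05,
        1.52299946e+00, -8.53721278e-02]), 'dq': array([-0.00024591, -0.00080083,  0.00058149,  0.00082428, -0.00193252,
        0.00047977]), 'joint_torque': array([-3.11385984e-04, -5.59827483e+01, -4.91771328e+01,  7.69764930e-02,
        3.48775322e-02, -1.82453691e-04]), 'tool_pos': array([0.21393393, 0.56032433, 0.40369876]), 'orientation': array([-5.69791169e-01, -3.08900936e+00,  2.77123718e-03]), 'force': array([-0.27387455,  0.21262621,  0.36520864]), 'wrist_torque': array([ 0.00992473, -0.00046109,  0.02711833]), 'gripper_force': 0.0, 'opening': 0.0928092679849669}
scene {'fx': 426.04801417029034, 'fy': 426.04801417029034, 'cx': 284.24879911291646, 'cy': 200.3206568290371, 'position': array([-0.04231579, -0.55284894,  0.70280351]), 'rotation': array([ 0.88866672, -0.37547153, -0.70672208])}
top {'fx': 545.3536285641018, 'fy': 545.3536285641018, 'cx': 274.348576323317, 'cy': 211.10643670303745, 'position': array([0.33427612, 0.01604123, 1.37354655]), 'rotation': array([ 0.11914674, -0.12861211, -1.56195151])}
```

View pics/scene1.png

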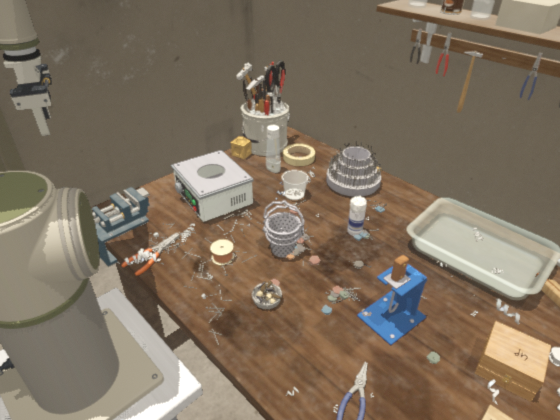

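View pics/top1.png

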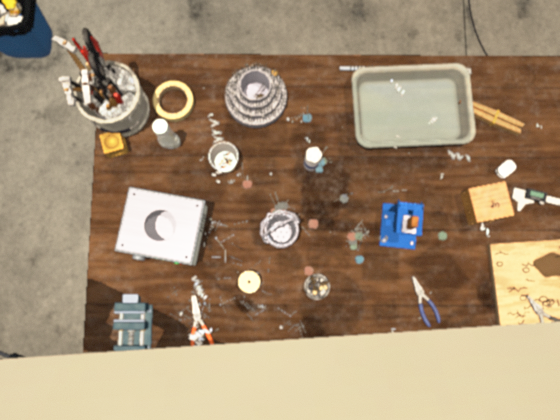

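The scene view has the cleaner at (212,180), the nest at (284,232), and the rest with the hook at (397,295). In the top view they are at (162,226), (280,229) and (403,224).

```bash
python3 - <<'E'
from h import *
S=cv2.imread('pics/scene1.png');T=cv2.imread('pics/top1.png')
f=lambda a,k:cv2.resize(a,None,fx=k,fy=k,interpolation=cv2.INTER_CUBIC)
a=f(S[190:270,250:330],5);b=f(T[190:270,240:320],5)
cv2.imwrite('pics/nest1.png',np.hstack([a,b]))
a=f(S[245:345,350:430],4);b=f(T[185:285,360:440],4)
cv2.imwrite('pics/rest1.png',np.hstack([a,b]))
ws=np.load('scene1.npy');wt=np.load('top1.npy')
for n,im,w in(('s',S,ws),('t',T,wt)):
    hsv=cv2.cvtColor(im,cv2.COLOR_BGR2HSV)
    m=(hsv[...,0]>100)&(hsv[...,0]<125)&(hsv[...,1]>140)
    x=w[m]; x=x[(abs(x[:,1]+.25)<.5)&(x[:,2]>-.01)]
    # rest only
    c=np.median(x,0);x=x[np.hypot(*(x-c)[:,:2].T)<.11]
    for lo,hi in((.105,.125),(-.005,.02)):
        y=x[(x[:,2]>lo)&(x[:,2]<hi)]
        r=cv2.minAreaRect(y[:,:2].astype(np.float32)*1000)
        print(n,'rest',lo,len(y),r,np.median(y[:,2]))
    m=(w[...,2]>.075)&(w[...,2]<.1)&(w[...,0]>.2)&(w[...,0]<.6)&(w[...,1]>.12)&(w[...,1]<.45)
    y=w[m];print(n,'clean',cv2.minAreaRect(y[:,:2].astype(np.float32)*1000),np.median(y[:,2]))
    m=(w[...,2]>.03)&(abs(w[...,0]-.36)<.15)&(abs(w[...,1]-.02)<.1)
    y=w[m]; 
    for z in np.arange(.03,.2,.01):
        q=y[(y[:,2]>=z)&(y[:,2]<z+.01)]
        if len(q)>3: print(n,round(z,3),len(q),q.min(0).round(3)[:2],q.max(0).round(3)[:2],q.mean(0).round(3)[:2])
E
```

```text
s rest 0.105 356 ((517.9507446289062, -308.1584777832031), (58.480464935302734, 75.11737823486328), 83.62869262695312) 0.1150040478262736
s rest -0.005 1190 ((514.2592163085938, -306.3783874511719), (87.4453125, 105.67662048339844), 84.65032196044922) 0.005033745586653482
s clean ((503.93927001953125, 279.2392272949219), (190.9381561279297, 156.7506103515625), 80.0573959350586) 0.08800823062051599
s 0.03 346 [ 0.348 -0.08 ] [0.51  0.095] [0.398 0.048]
s 0.04 106 [ 0.457 -0.048] [0.51  0.022] [ 0.482 -0.015]
s 0.05 137 [ 0.455 -0.048] [0.51  0.035] [ 0.479 -0.009]
s 0.06 185 [ 0.456 -0.049] [0.51  0.027] [ 0.479 -0.016]
s 0.07 79 [ 0.458 -0.047] [0.509 0.034] [0.484 0.004]
s 0.08 149 [ 0.456 -0.049] [0.509 0.039] [ 0.479 -0.001]
s 0.09 24 [0.473 0.03 ] [0.51  0.038] [0.491 0.033]
s 0.1 7 [0.476 0.03 ] [0.48  0.035] [0.478 0.032]
s 0.11 10 [0.477 0.025] [0.487 0.034] [0.481 0.029]
s 0.12 12 [ 0.482 -0.016] [0.507 0.026] [0.488 0.019]
s 0.13 38 [ 0.489 -0.024] [0.51  0.018] [ 0.5   -0.002]
t rest 0.105 448 ((519.2072143554688, -306.12628173828125), (59.50578308105469, 76.58892822265625)
[... 260 characters left out ...]
46875), 79.99201202392578) 0.08970013786304887
t 0.03 595 [ 0.348 -0.079] [0.51  0.094] [0.424 0.034]
t 0.04 46 [ 0.365 -0.042] [0.509 0.086] [ 0.477 -0.003]
t 0.05 62 [ 0.456 -0.042] [0.51  0.043] [0.48  0.002]
t 0.06 57 [ 0.455 -0.044] [0.509 0.043] [ 0.48  -0.007]
t 0.07 56 [ 0.457 -0.046] [0.509 0.038] [ 0.482 -0.006]
t 0.08 152 [ 0.455 -0.048] [0.509 0.04 ] [ 0.478 -0.005]
t 0.09 27 [ 0.458 -0.043] [0.509 0.04 ] [0.487 0.026]
t 0.1 5 [0.475 0.031] [0.508 0.035] [0.493 0.033]
t 0.11 7 [0.476 0.028] [0.481 0.035] [0.479 0.032]
t 0.12 12 [ 0.482 -0.016] [0.509 0.03 ] [0.487 0.021]
t 0.13 40 [ 0.486 -0.025] [0.509 0.023] [0.499 0.   ]
t 0.14 5 [ 0.498 -0.008] [ 0.503 -0.002] [ 0.502 -0.004]
```

View pics/nest1.png

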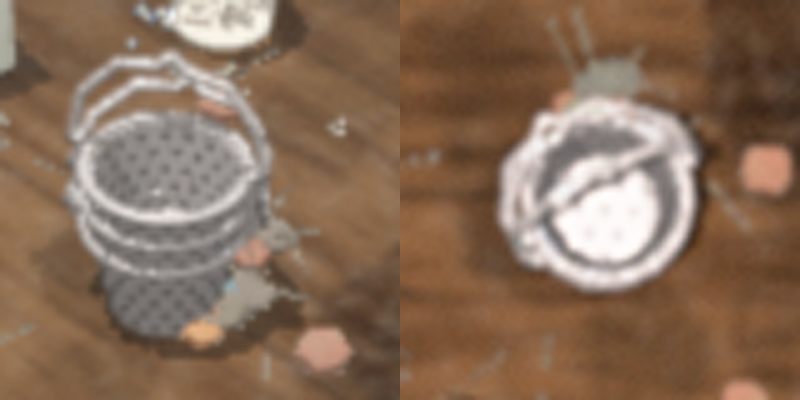

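View pics/rest1.png

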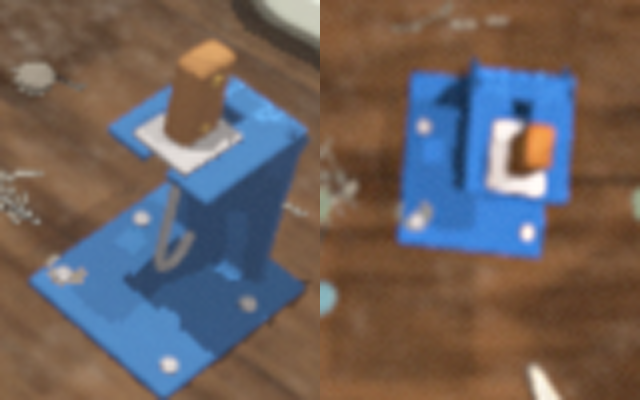

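The nest crops show the hinge line running from lower left to upper right in the top view. The second bail leans to the upper left, so the basket yaw is about +0.4. The hook hangs in the rest with its column towards +x. Next I'll take the numbers.

```bash
cat >> h.py <<'E'
from scipy.optimize import least_squares
def circ(p,r=None):
    f=lambda q:np.hypot(p[:,0]-q[0],p[:,1]-q[1])-(q[2] if r is None else r)
    s=least_squares(f,[*p[:,:2].mean(0),.04],loss='soft_l1',f_scale=.001); return s.x,len(p)
def around(w,c,rad,lo,hi):
    return w[(np.hypot(w[...,0]-c[0],w[...,1]-c[1])<rad)&(w[...,2]>lo)&(w[...,2]<hi)]
E
python3 - <<'E'
from h import *
for n in 'scene','top':
    w=np.load(n+'1.npy');im=cv2.imread(f'pics/{n}1.png')
    y=around(w,(.503,-.005),.075,.02,.2)
    for z in np.arange(.03,.16,.01):
        q=y[(y[:,2]>=z)&(y[:,2]<z+.01)]
        if len(q)>3: print(n,round(z,3),len(q),q.min(0).round(3)[:2],q.max(0).round(3)[:2],q.mean(0).round(3)[:2])
    q=y[(y[:,2]>.079)&(y[:,2]<.089)];print('rim',circ(q),circ(q,.041))
    # vertical-ish bail: line fit
    q=y[(y[:,2]>.118)]
    m=q[:,:2].mean(0);_,_,v=np.linalg.svd(q[:,:2]-m);print('bails hi',m,v[0],q[q[:,2]>.132].mean(0))
    q=around(w,(.52,-.306),.06,.155,.19);r=cv2.minAreaRect((q[:,:2]*1000).astype(np.float32));print('handle top',r,np.median(q,0),len(q))
    hsv=cv2.cvtColor(im,cv2.COLOR_BGR2HSV)
    m=(hsv[...,1]<70)&(hsv[...,2]>110)&(np.hypot(w[...,0]-.52,w[...,1]+.306)<.06)&(abs(w[...,2]-.12)<.008)
    q=w[m];print('plate',cv2.minAreaRect((q[:,:2]*1000).astype(np.float32)),len(q))
    # cleaner hole: pixels below cover
    q=around(w,(.503,.279),.14,.084,.096);print('cover',cv2.minAreaRect((q[:,:2]*1000).astype(np.float32)),np.median(q[:,2]))
    G=np.zeros((300,300),np.uint8)
    q=q[np.hypot(q[:,0]-.503,q[:,1]-.279)<.05]
    a=np.arctan2(q[:,1]-.279,q[:,0]-.503);rr=np.hypot(q[:,0]-.503,q[:,1]-.279)
    e=np.array([q[(a>=t)&(a<t+.2)][np.argmin(rr[(a>=t)&(a<t+.2)])] for t in np.arange(-3.14,2.95,.2) if ((a>=t)&(a<t+.2)).any()])
    print('hole',circ(e),circ(e,.038))
E
```

```text
scene 0.03 105 [ 0.462 -0.043] [0.526 0.021] [ 0.491 -0.013]
scene 0.04 158 [ 0.457 -0.048] [0.528 0.022] [ 0.494 -0.01 ]
scene 0.05 222 [ 0.455 -0.048] [0.529 0.035] [ 0.495 -0.008]
scene 0.06 266 [ 0.456 -0.049] [0.53  0.027] [ 0.492 -0.012]
scene 0.07 177 [ 0.458 -0.053] [0.532 0.034] [ 0.506 -0.002]
scene 0.08 244 [ 0.456 -0.052] [0.537 0.039] [ 0.497 -0.006]
scene 0.09 47 [ 0.473 -0.051] [0.535 0.038] [0.506 0.006]
scene 0.1 51 [ 0.476 -0.049] [0.535 0.035] [0.518 0.005]
scene 0.11 21 [ 0.477 -0.047] [0.519 0.034] [ 0.5   -0.009]
scene 0.12 28 [ 0.482 -0.04 ] [0.518 0.026] [ 0.503 -0.011]
scene 0.13 46 [ 0.489 -0.031] [0.516 0.018] [ 0.502 -0.006]
rim (array([ 0.49577431, -0.00874182,  0.03836186]), 250) (array([ 0.49615631, -0.00900923,  0.04      ]), 250)
bails hi [ 0.50236289 -0.00746897] [ 0.45888412 -0.88849613] [ 0.50142434 -0.00481681  0.13473874]
handle top ((504.3545227050781, -304.7998962402344), (15.505592346191406, 26.140872955322266), 83.59883117675781) [ 0.49957112 -0.30705742  0.16708574] 150
plate ((520.0990600585938, -309.9866638183594), (38.022987365722656, 76.
[... 974 characters left out ...]
ray([ 0.49462507, -0.00757676,  0.03746307]), 234) (array([ 0.496339  , -0.00636491,  0.04      ]), 234)
bails hi [ 0.50069411 -0.00441201] [-0.44284234  0.8965995 ] [ 0.50192114 -0.00609741  0.13624779]
handle top ((504.37408447265625, -304.1466369628906), (17.033409118652344, 26.239816665649414), 81.5603256225586) [ 0.50361856 -0.30261386  0.16948042] 100
plate ((515.67333984375, -309.39874267578125), (38.406490325927734, 68.9594497680664), 70.75955200195312) 138
cover ((503.1239013671875, 280.3554382324219), (187.3530731201172, 155.9729766845703), 79.85063171386719) 0.08982259750552368
hole (array([0.50297533, 0.28014005, 0.03800133]), 31) (array([0.50297526, 0.28013997, 0.04      ]), 31)
```

```bash
cat >> h.py <<'E'
def go(pos,yaw,st=None,p0=None):
    """shift/turn in tool axes to reach TCP pos with tool y at yaw+90deg, pointing down"""
    st=st or read_state(); R0=R.from_rotvec(st['orientation'])
    c,s=np.cos(yaw),np.sin(yaw)
    Rt=R.from_matrix(np.array([[-c,-s,0],[-s,c,0],[0,0,-1.]]).T.T)
    d=R0.inv().apply(np.array(pos)-st['tool_pos']); a=(R0.inv()*Rt).as_rotvec()
    return d.round(4),a.round(3)
E
python3 - <<'E'
from h import *
print(R.from_rotvec(read_state()['orientation']).as_matrix().round(3))
print(go((.43,.2,.42),-.12)); print(go((.504,-.3045,.42),-.12))
E
```

```text
[[-0.934  0.357 -0.001]
 [ 0.357  0.934 -0.002]
 [ 0.    -0.002 -1.   ]]
(array([-0.3304, -0.2596, -0.0158]), array([-0.002, -0.   , -0.245]))
(array([-0.5795, -0.7045, -0.0151]), array([-0.002, -0.   , -0.245]))
```

Call:
carry_out --targets '[{"x": -0.33,"y": -0.26,"z": -0.016,"az": -0.245,"hand": 100},{"x": -0.33,"y": -0.26,"z": -0.016,"az": -0.245,"hand": 100},{"x": -0.33,"y": -0.26,"z": -0.016,"az": -0.245,"hand": 100},{"x": -0.33,"y": -0.26,"z": -0.016,"az": -0.245,"hand": 100},{"x": -0.33,"y": -0.26,"z": -0.016,"az": -0.245,"hand": 100},{"x": -0.33,"y": -0.26,"z": -0.016,"az": -0.245,"hand": 100},{"x": -0.58,"y": -0.7045,"z": -0.016,"az": -0.245,"hand": 100},{"x": -0.58,"y": -0.7045,"z": -0.016,"az": -0.245,"hand": 100}]'

```text
schema error: expected keys hand, x, y, z, ax, ay, az
```

```bash
python3 - <<'E'
from h import *
s=read_state();print(s['t'],s['tool_pos'],s['q'],go((.504,-.3045,.42),-.12,s), camera_params('wrist'))
im,w=cloud('wrist');cv2.imwrite('pics/w1.png',im);np.save('w1.npy',w)
y=around(w,(.498,-.007),.075,.02,.2)
print(len(y))
if len(y): print(circ(y[(y[:,2]>.079)&(y[:,2]<.089)]))
E
```

```text
0.1 [0.21393615 0.56034515 0.40377814] [ 1.12060746e+00  1.31108711e-01  1.48917068e+00  2.88044138e-05
  1.52300147e+00 -8.54107166e-02] (array([-0.5795, -0.7045, -0.0151]), array([-0.002, -0.   , -0.245])) {'fx': 315.05965330574503, 'fy': 315.05965330574503, 'cx': 282.3327016560022, 'cy': 212.5333704088533, 'position': array([0.13575277, 0.58965784, 0.38417524]), 'rotation': array([-0.26954037, -0.18173476,  1.19733807])}
0
```

Call:
carry_out --targets '[{"x": -0.33,"y": -0.26,"z": -0.016,"ax": 0,"ay": 0,"az": -0.245,"hand": 100},{"x": -0.33,"y": -0.26,"z": -0.016,"ax": 0,"ay": 0,"az": -0.245,"hand": 100},{"x": -0.33,"y": -0.26,"z": -0.016,"ax": 0,"ay": 0,"az": -0.245,"hand": 100},{"x": -0.33,"y": -0.26,"z": -0.016,"ax": 0,"ay": 0,"az": -0.245,"hand": 100},{"x": -0.33,"y": -0.26,"z": -0.016,"ax": 0,"ay": 0,"az": -0.245,"hand": 100},{"x": -0.33,"y": -0.26,"z": -0.016,"ax": 0,"ay": 0,"az": -0.245,"hand": 100},{"x": -0.58,"y": -0.7045,"z": -0.016,"ax": 0,"ay": 0,"az": -0.245,"hand": 100},{"x": -0.58,"y": -0.7045,"z": -0.016,"ax": 0,"ay": 0,"az": -0.245,"hand": 100}]'

```text
t: 1.15
tool_pos: [0.4281, 0.1149, 0.4192]
orientation: [-0.188, -3.136, 0.0]
force: [1.2, -0.7, 0.1]
opening: 0.093
gripper_force: 0.0
```

```bash
python3 - <<'E'
from h import *
s=read_state();print(s['t'],s['tool_pos'],s['q'],go((.504,-.3045,.42),-.12,s))
im,w=cloud('wrist');cv2.imwrite('pics/w1.png',im);np.save('w1.npy',w)
y=around(w,(.498,-.007),.075,.02,.2)
print(len(y))
if len(y): print(circ(y[(y[:,2]>.079)&(y[:,2]<.089)]))
E
```

```text
1.15 [0.42806668 0.11490944 0.41920453] [ 1.46507118e-01 -3.12411460e-01  1.87809944e+00 -6.42117472e-05
  1.57594282e+00 -1.30454143e+00] (array([-0.1255, -0.4073, -0.0008]), array([-0., -0.,  0.]))
3287
(array([ 0.49473739, -0.00496287,  0.03740855]), 907)
```

Call:
carry_out --targets '[{"x": -0.1255,"y": -0.4073,"z": 0,"ax": 0,"ay": 0,"az": 0,"hand": 100},{"x": -0.1255,"y": -0.4073,"z": 0,"ax": 0,"ay": 0,"az": 0,"hand": 100},{"x": -0.1255,"y": -0.4073,"z": 0,"ax": 0,"ay": 0,"az": 0,"hand": 100},{"x": -0.1255,"y": -0.4073,"z": 0,"ax": 0,"ay": 0,"az": 0,"hand": 100},{"x": -0.1255,"y": -0.4073,"z": 0,"ax": 0,"ay": 0,"az": 0,"hand": 100},{"x": -0.1255,"y": -0.4073,"z": 0,"ax": 0,"ay": 0,"az": 0,"hand": 100},{"x": -0.1255,"y": -0.4073,"z": 0,"ax": 0,"ay": 0,"az": 0,"hand": 100},{"x": -0.1255,"y": -0.4073,"z": 0,"ax": 0,"ay": 0,"az": 0,"hand": 100}]'

```text
t: 2.2
tool_pos: [0.5037, -0.3055, 0.4179]
orientation: [-0.194, -3.134, -0.001]
force: [-0.6, 0.7, 0.6]
opening: 0.0933
gripper_force: 0.0
```

```bash
python3 - <<'E'
from h import *
s=read_state();print(s['t'],s['tool_pos'],s['q'])
im,w=cloud('wrist');cv2.imwrite('pics/w2.png',im);np.save('w2.npy',w)
q=around(w,(.505,-.305),.04,.16,.18);print('handle',cv2.minAreaRect((q[:,:2]*1000).astype(np.float32)),np.median(q,0),len(q))
q=around(w,(.515,-.305),.08,.11,.1165);print('shelf',cv2.minAreaRect((q[:,:2]*1000).astype(np.float32)),np.median(q,0),len(q))
q=around(w,(.515,-.305),.08,.1175,.125);print('plate',cv2.minAreaRect((q[:,:2]*1000).astype(np.float32)),np.median(q,0),len(q))
w=np.load('w1.npy')
q=around(w,(.498,-.007),.075,.127,.16)
m=q.mean(0);_,_,v=np.linalg.svd(q[:,:2]-m[:2]);print(m,v[0],len(q),q[q[:,2]>.137].mean(0))
a=.467;ex=np.array([np.cos(a),np.sin(a)]);ey=np.array([-ex[1],ex[0]])
q=around(w,(.498,-.007),.075,.09,.16);d=q[:,:2]-(.496,-.0065)
l=np.c_[d@ex,d@ey,q[:,2]]
s=l[(l[:,0]>.025)&(abs(l[:,1])<.008)];print('2nd peak',np.median(s,0),s.max(0),len(s))
s=l[(l[:,0]<.02)&(abs(l[:,1])<.006)];print('1st peak',np.median(s,0),len(s))
E
```

```text
2.2 [ 0.50374004 -0.30551806  0.41787932] [-6.31993912e-01  9.68995139e-02  1.50038015e+00 -6.31505788e-04
  1.54616782e+00 -2.07909508e+00]
handle ((504.3597412109375, -303.59552001953125), (15.837639808654785, 25.177461624145508), 83.33070373535156) [ 0.50298815 -0.30322391  0.16968233] 656
shelf ((518.9539794921875, -305.976318359375), (60.13017654418945, 74.96461486816406), 83.80338287353516) [ 0.52453521 -0.30920096  0.11594838] 1797
plate ((518.7701416015625, -306.5293884277344), (57.180091857910156, 71.33525085449219), 83.8697280883789) [ 0.50018767 -0.30413844  0.1201748 ] 969
[nan nan nan] [1. 0.] 0 [nan nan nan]
2nd peak [0.03677514 0.0013446  0.10593592] [0.04214451 0.00780061 0.10950337] 81
1st peak [nan nan nan] 0<stdin>:9: RuntimeWarning: Mean of empty slice.
  ret = um.true_divide(
  return _methods._mean(a, axis=axis, dtype=dtype,
```

View pics/w1.png

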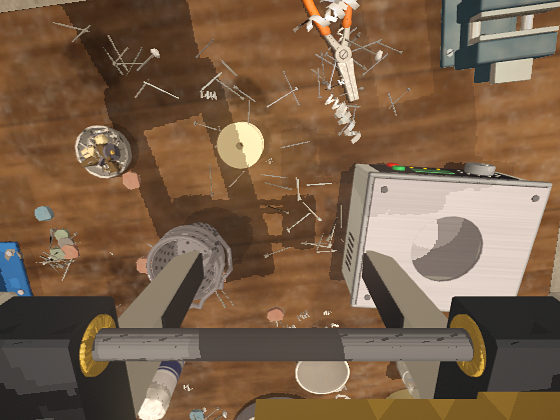

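The wrist view shows the nest at (190,262) partly hidden by a finger, and the cleaner hole at (447,248). The handle is at (0.5044, -0.3038), yaw about -0.116, so I descend and grip it.

Call:
carry_out --targets '[{"x": -0.0005,"y": 0.0015,"z": 0.05,"ax": 0,"ay": 0,"az": 0,"hand": 60},{"x": -0.0005,"y": 0.0015,"z": 0.09,"ax": 0,"ay": 0,"az": 0,"hand": 45},{"x": -0.0005,"y": 0.0015,"z": 0.103,"ax": 0,"ay": 0,"az": 0,"hand": 40},{"x": -0.0005,"y": 0.0015,"z": 0.103,"ax": 0,"ay": 0,"az": 0,"hand": 40},{"x": -0.0005,"y": 0.0015,"z": 0.103,"ax": 0,"ay": 0,"az": 0,"hand": 0},{"x": -0.0005,"y": 0.0015,"z": 0.103,"ax": 0,"ay": 0,"az": 0,"hand": 0},{"x": -0.0005,"y": 0.0015,"z": 0.103,"ax": 0,"ay": 0,"az": 0,"hand": 0},{"x": -0.0005,"y": 0.0015,"z": 0.103,"ax": 0,"ay": 0,"az": 0,"hand": 0}]' --newtons 40

```text
t: 3.25
tool_pos: [0.5047, -0.3012, 0.3168]
orientation: [0.188, 3.135, -0.001]
force: [-0.4, -1.0, 1.1]
opening: 0.0174
gripper_force: 0.4
```

Call:
carry_out --targets '[{"x": 0,"y": 0,"z": 0,"ax": 0,"ay": 0,"az": 0,"hand": 0},{"x": 0,"y": 0,"z": 0,"ax": 0,"ay": 0,"az": 0,"hand": 0}]' --newtons 40

```text
t: 3.5
tool_pos: [0.5047, -0.3012, 0.3168]
orientation: [0.188, 3.136, -0.001]
force: [-0.9, 0.9, 3.9]
opening: 0.0159
gripper_force: 40.0
```

```bash
python3 - <<'E'
from h import *
s=read_state();print({k:np.round(s[k],4) for k in('t','tool_pos','orientation','opening','gripper_force','force','q')})
im,w=cloud('top');np.save('t2.npy',w);cv2.imwrite('pics/t2.png',im)
im,w=cloud('scene');np.save('s2.npy',w);cv2.imwrite('pics/s2.png',im)
E
```

```text
{'t': np.float64(3.5), 'tool_pos': array([ 0.5047, -0.3012,  0.3168]), 'orientation': array([ 1.8820e-01,  3.1355e+00, -6.0000e-04]), 'opening': np.float64(0.0159), 'gripper_force': np.float64(40.0007), 'force': array([-0.8745,  0.8955,  3.8723]), 'q': array([-6.2530e-01,  1.5420e-01,  1.6248e+00, -1.0000e-04,  1.3619e+00,
       -2.0761e+00])}
```

```bash
cat > nest.py <<'E'
from h import *
def fit(w,c0=(.496,-.007),zr=.082):
    q=around(w,c0,.06,zr-.001,zr+.005)
    def res(p):
        d=np.hypot(q[:,0]-p[0],q[:,1]-p[1])-.041; return d
    c=least_squares(res,c0,loss='cauchy',f_scale=.0015).x
    return c,len(q)
if __name__=='__main__':
    for n in ('t2','s2','top1','scene1','w1'):
        w=np.load(n+'.npy');c,k=fit(w)
        q=around(w,c,.06,.115,.16)
        if len(q)>10:
            m=q[:,:2].mean(0);v=np.linalg.svd(q[:,:2]-m)[2][0];yaw=np.arctan2(v[0],-v[1]) ;yaw=(yaw+np.pi/2)%np.pi-np.pi/2
        ex=np.array([np.cos(yaw),np.sin(yaw)]);ey=np.array([-ex[1],ex[0]])
        f=lambda q:np.c_[(q[:,:2]-c)@ex,(q[:,:2]-c)@ey,q[:,2]].round(4)
        q=f(around(w,c,.07,.09,.16)); s=q[(q[:,0]>.028)&(abs(q[:,1])<.01)]
        p=q[(q[:,0]<.02)&(abs(q[:,1])<.006)]
        print(n,c.round(4),k,'yaw',yaw.round(3),'2nd',np.median(s,0),s[:,2].max() if len(s) else 0,'1st',np.median(p,0),len(p))
E
python3 nest.py; python3 -c "
from h import *
print(go((.504,-.303,.478),-.12)); print(go((.516,.0015,.478),.46))"
```

```text
t2 [ 0.4971 -0.0054] 180 yaw 0.457 2nd [0.0341 0.0008 0.1062] 0.1107 1st [0.004  0.0002 0.1395] 12
s2 [ 0.4965 -0.008 ] 174 yaw 0.462 2nd [0.0353 0.0003 0.1029] 0.1059 1st [0.0057 0.0008 0.1363] 13
top1 [ 0.4978 -0.0062] 162 yaw 0.467 2nd [0.0344 0.0003 0.1046] 0.1097 1st [0.0044 0.0003 0.1391] 12
scene1 [ 0.4974 -0.0077] 176 yaw 0.47 2nd [0.0348 0.0031 0.1018] 0.1047 1st [0.0053 0.0002 0.1368] 13
w1 [ 0.4987 -0.005 ] 826 yaw 0.865 2nd [ 0.03395 -0.00025  0.1039 ] 0.1074 1st [nan nan nan] 0
(array([ 0.0004, -0.0019, -0.1613]), array([-0.,  0.,  0.]))
(array([ 0.0249,  0.3018, -0.1614]), array([-0.  ,  0.  , -0.58]))
  return _methods._mean(a, axis=axis, dtype=dtype,
  ret = um.true_divide(
```

Call:
carry_out --targets '[{"x": 0,"y": 0,"z": -0.05,"ax": 0,"ay": 0,"az": 0,"hand": 0},{"x": 0,"y": 0,"z": -0.1,"ax": 0,"ay": 0,"az": 0,"hand": 0},{"x": 0,"y": 0,"z": -0.15,"ax": 0,"ay": 0,"az": 0,"hand": 0},{"x": 0,"y": 0.02,"z": -0.161,"ax": 0,"ay": 0,"az": 0,"hand": 0},{"x": 0.01,"y": 0.07,"z": -0.161,"ax": 0,"ay": 0,"az": -0.15,"hand": 0},{"x": 0.02,"y": 0.12,"z": -0.161,"ax": 0,"ay": 0,"az": -0.3,"hand": 0},{"x": 0.025,"y": 0.17,"z": -0.161,"ax": 0,"ay": 0,"az": -0.45,"hand": 0},{"x": 0.028,"y": 0.22,"z": -0.161,"ax": 0,"ay": 0,"az": -0.58,"hand": 0}]'

```text
t: 4.6
tool_pos: [0.5025, -0.077, 0.4754]
orientation: [0.723, -3.055, -0.002]
force: [0.0, -0.1, -1.4]
opening: 0.0161
gripper_force: 40.0
```

```bash
python3 -c "
from h import *
s=read_state();print(s['t'],s['tool_pos'],s['gripper_force']);print(go((.5124,.0009,.478),.463,s))"
```

```text
4.6 [ 0.50249134 -0.07702162  0.4753934 ] 39.99848127365112
(array([-0.0438,  0.0652, -0.0026]), array([ 0.002, -0.002,  0.002]))
```

Call:
carry_out --targets '[{"x": -0.03,"y": 0.04,"z": -0.0015,"ax": 0,"ay": 0,"az": 0,"hand": 0},{"x": -0.042,"y": 0.06,"z": -0.0015,"ax": 0,"ay": 0,"az": 0,"hand": 0},{"x": -0.0438,"y": 0.0652,"z": -0.0015,"ax": 0,"ay": 0,"az": 0,"hand": 0},{"x": -0.0438,"y": 0.0652,"z": -0.0015,"ax": 0,"ay": 0,"az": 0,"hand": 0},{"x": -0.0438,"y": 0.0652,"z": -0.0015,"ax": 0,"ay": 0,"az": 0,"hand": 0}]'

```text
t: 5.22
tool_pos: [0.5133, -0.0023, 0.4784]
orientation: [0.715, -3.059, 0.0]
force: [-0.3, 0.7, -1.2]
opening: 0.0157
gripper_force: 40.0
```

```bash
python3 - <<'E'
from h import *
s=read_state();print(s['t'],s['tool_pos'],s['orientation'],s['force'],go((.5124,.0009,.478),.463,s))
for n in('scene','wrist'):
    im,w=cloud(n);np.save(n[0]+'3.npy',w);cv2.imwrite(f'pics/{n[0]}3.png',im)
    for lo,hi in((.165,.20),(.20,.27)):
        q=around(w,(.5124,.0009),.05,lo,hi);print(n,lo,np.median(q,0).round(4),q.min(0).round(4),q.max(0).round(4),len(q))
a=cv2.resize(cv2.imread('pics/s3.png')[110:270,200:360],None,fx=3.7,fy=3.7,interpolation=cv2.INTER_CUBIC)
cv2.imwrite('pics/s3c.png',a)
E
```

```text
5.225 [ 0.51329969 -0.00230784  0.47843348] [ 7.14608052e-01 -3.05852489e+00  1.36834379e-04] [-0.29376964  0.65690486 -1.21640178] (array([-0.0006,  0.0033,  0.0004]), array([ 0.   , -0.001, -0.004]))
scene 0.165 [0.5268 0.0016 0.1877] [ 0.5114 -0.0078  0.1794] [0.534  0.0073 0.1981] 31
scene 0.2 [ 0.5129 -0.0057  0.2374] [ 0.5095 -0.0079  0.2006] [ 0.5168 -0.0025  0.2656] 58
wrist 0.165 [ 0.5115 -0.0045  0.1971] [ 0.5111 -0.006   0.1937] [ 0.5136 -0.002   0.1999] 14
wrist 0.2 [ 0.5115 -0.0047  0.2158] [ 0.5107 -0.0061  0.2002] [ 0.5134 -0.0019  0.2296] 67
```

View pics/s3c.png

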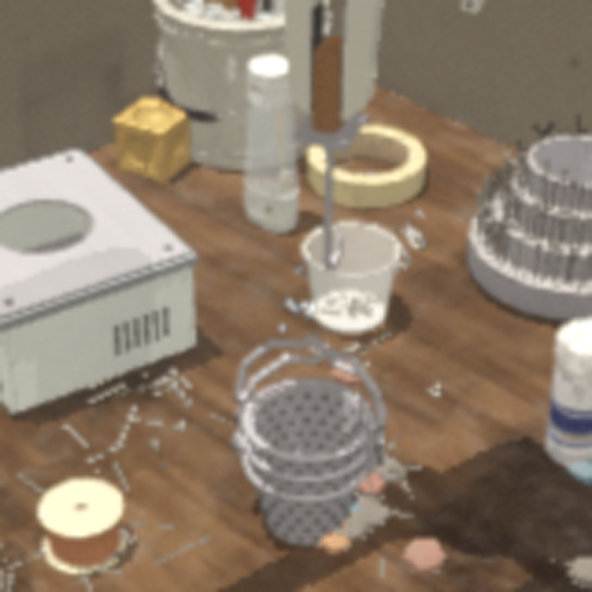

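The scene crop shows the hook over the nest, and the rod puts the camera frame about 2 mm in y off the robot frame. I correct for that and lower between the two bails.

Call:
carry_out --targets '[{"x": -0.001,"y": 0.0054,"z": 0,"ax": 0,"ay": 0,"az": 0,"hand": 0},{"x": -0.001,"y": 0.0054,"z": 0.025,"ax": 0,"ay": 0,"az": 0,"hand": 0},{"x": -0.001,"y": 0.0054,"z": 0.05,"ax": 0,"ay": 0,"az": 0,"hand": 0},{"x": -0.001,"y": 0.0054,"z": 0.05,"ax": 0,"ay": 0,"az": 0,"hand": 0},{"x": -0.001,"y": 0.0054,"z": 0.05,"ax": 0,"ay": 0,"az": 0,"hand": 0}]'

```text
t: 5.95
tool_pos: [0.5121, 0.0038, 0.43]
orientation: [-0.716, 3.058, -0.0]
force: [0.6, -0.1, -0.4]
opening: 0.0157
gripper_force: 40.0
```

```bash
cat >> h.py <<'E'
N=np.array([.4967,-.0046]);YAW=.463
EX=np.array([np.cos(YAW),np.sin(YAW)]);EY=np.array([-EX[1],EX[0]])
def loc(s=None,c=N):
    s=s or read_state();d=s['tool_pos'][:2]-c
    R0=R.from_rotvec(s['orientation']).as_matrix()
    print('t',s['t'].round(2) if hasattr(s['t'],'round') else s['t'],'hook local x,y',(d@EX*1000).round(1),(d@EY*1000).round(1),'origin z',((s['tool_pos'][2]-.2008)*1000).round(1),'F',np.round(s['force'],2),'tilt',R0[:2,2].round(4),'grip',round(s['gripper_force'],1))
E
python3 -c "
from h import *
loc()
for n in('scene','wrist'):
    im,w=cloud(n);q=around(w,(.5124,.0009),.02,.16,.215);print(n,np.median(q,0).round(4),len(q))"
```

```text
t 5.95 hook local x,y 17.5 0.7 origin z 229.2 F [ 0.62 -0.05 -0.36] tilt [ 0.0011 -0.0001] grip 40.0
scene [0.5121 0.0006 0.1885] 55
wrist [0.5109 0.0015 0.1714] 49
```

Call:
carry_out --targets '[{"x": 0,"y": 0,"z": 0.012,"ax": 0,"ay": 0,"az": 0,"hand": 0},{"x": -0.001,"y": 0,"z": 0.022,"ax": 0,"ay": 0,"az": 0,"hand": 0},{"x": -0.006,"y": 0,"z": 0.029,"ax": 0,"ay": 0,"az": 0,"hand": 0},{"x": -0.014,"y": 0,"z": 0.037,"ax": 0,"ay": 0,"az": 0,"hand": 0},{"x": -0.0205,"y": 0,"z": 0.045,"ax": 0,"ay": 0,"az": 0,"hand": 0},{"x": -0.026,"y": 0,"z": 0.048,"ax": 0,"ay": 0,"az": 0,"hand": 0},{"x": -0.028,"y": 0,"z": 0.05,"ax": 0,"ay": 0,"az": 0,"hand": 0},{"x": -0.028,"y": 0,"z": 0.05,"ax": 0,"ay": 0,"az": 0,"hand": 0}]'

```text
t: 7.05
tool_pos: [0.5371, 0.0164, 0.3789]
orientation: [0.717, -3.059, -0.0]
force: [0.1, 0.7, -0.7]
opening: 0.0157
gripper_force: 40.0
```

```bash
python3 - <<'E'
from h import *
from nest import fit
loc()
for n in('top','scene'):
    im,w=cloud(n);c,k=fit(w);q=around(w,c,.075,.06,.16)
    l=np.c_[(q[:,:2]-c)@EX,(q[:,:2]-c)@EY,q[:,2]]
    for lo,hi in((.09,.105),(.105,.13),(.13,.16)):
        s=l[(l[:,2]>lo)&(l[:,2]<hi)];print(n,c.round(4),lo,len(s),s.min(0).round(3),s.max(0).round(3))
    s=l[(l[:,0]>.047)];print('out',s.round(3)[:12].tolist(),len(s))
    cv2.imwrite(f'pics/{n}4.png',im)
E
```

```text
t 7.05 hook local x,y 45.5 0.7 origin z 178.1 F [ 0.09  0.69 -0.65] tilt [-0.0001 -0.    ] grip 40.0
top [ 0.4972 -0.0078] 0.09 14 [-0.008 -0.041  0.09 ] [0.036 0.049 0.104]
top [ 0.4972 -0.0078] 0.105 34 [-0.    -0.045  0.106] [0.007 0.047 0.13 ]
top [ 0.4972 -0.0078] 0.13 55 [ 0.002 -0.027  0.131] [0.008 0.035 0.145]
out [] 0
scene [ 0.4969 -0.0076] 0.09 43 [-0.004 -0.049  0.09 ] [0.071 0.047 0.105]
scene [ 0.4969 -0.0076] 0.105 74 [-0.002 -0.045  0.105] [0.048 0.046 0.13 ]
scene [ 0.4969 -0.0076] 0.13 70 [ 0.002 -0.028  0.13 ] [0.047 0.026 0.16 ]
out [[0.047, 0.003, 0.146], [0.048, 0.0, 0.128], [0.047, 0.002, 0.123], [0.065, -0.0, 0.097], [0.071, -0.001, 0.093], [0.068, 0.003, 0.091], [0.067, 0.001, 0.092], [0.066, -0.002, 0.093], [0.067, 0.003, 0.089], [0.067, 0.001, 0.089], [0.047, -0.001, 0.094], [0.06, 0.001, 0.085]] 23
```

Call:
carry_out --targets '[{"x": 0,"y": 0,"z": -0.04,"ax": 0,"ay": 0,"az": 0,"hand": 0},{"x": 0,"y": 0,"z": -0.083,"ax": 0,"ay": 0,"az": 0,"hand": 0},{"x": 0,"y": 0,"z": -0.083,"ax": 0,"ay": 0,"az": 0,"hand": 0},{"x": 0.04,"y": 0,"z": -0.083,"ax": 0,"ay": 0,"az": 0,"hand": 0},{"x": 0.0755,"y": 0,"z": -0.083,"ax": 0,"ay": 0,"az": 0,"hand": 0},{"x": 0.0755,"y": 0,"z": -0.083,"ax": 0,"ay": 0,"az": 0,"hand": 0},{"x": 0.0755,"y": 0,"z": -0.083,"ax": 0,"ay": 0,"az": 0,"hand": 0}]'

```text
t: 8.02
tool_pos: [0.4695, -0.0172, 0.4616]
orientation: [-0.716, 3.059, 0.0]
force: [0.4, 0.2, -1.4]
opening: 0.0158
gripper_force: 40.0
```

```bash
python3 - <<'E'
from h import *
from nest import fit
loc()
for n in('top','scene'):
    im,w=cloud(n);c,k=fit(w);q=around(w,c,.09,.055,.16)
    l=np.c_[(q[:,:2]-c)@EX,(q[:,:2]-c)@EY,q[:,2]]
    s=l[(l[:,0]>.046)];print(n,c.round(4),'out',s.round(3)[:12].tolist(),len(s))
    s=l[(l[:,2]>.09)&(l[:,0]>.01)];print('left above rim',s.round(3)[:8].tolist(),len(s))
    s=l[(l[:,2]>.125)&(abs(l[:,1])<.007)&(abs(l[:,0])<.02)];print('1st',np.median(s,0),len(s))
    cv2.imwrite(f'pics/{n}5.png',im)
f=lambda a,k:cv2.resize(a,None,fx=k,fy=k,interpolation=cv2.INTER_CUBIC)
cv2.imwrite('pics/n5.png',np.hstack([f(cv2.imread('pics/scene5.png')[180:270,245:335],4.4),f(cv2.imread('pics/top5.png')[185:275,235:325],4.4)]))
E
```

```text
t 8.025 hook local x,y -30.0 0.9 origin z 260.8 F [ 0.39  0.24 -1.41] tilt [0.0003 0.0002] grip 40.0
top [ 0.4974 -0.01  ] out [] 0
left above rim [] 0
1st [nan nan nan] 0
scene [ 0.4966 -0.0081] out [[0.052, 0.003, 0.078], [0.051, 0.0, 0.08], [0.05, 0.005, 0.077], [0.05, 0.002, 0.077], [0.051, -0.0, 0.077], [0.048, -0.003, 0.08], [0.046, -0.004, 0.078], [0.046, -0.006, 0.079], [0.048, -0.014, 0.077]] 9
left above rim [] 0
1st [ 0.00575462 -0.00168505  0.13657087] 15
  return _methods._mean(a, axis=axis, dtype=dtype,
  ret = um.true_divide(
```

View pics/n5.png

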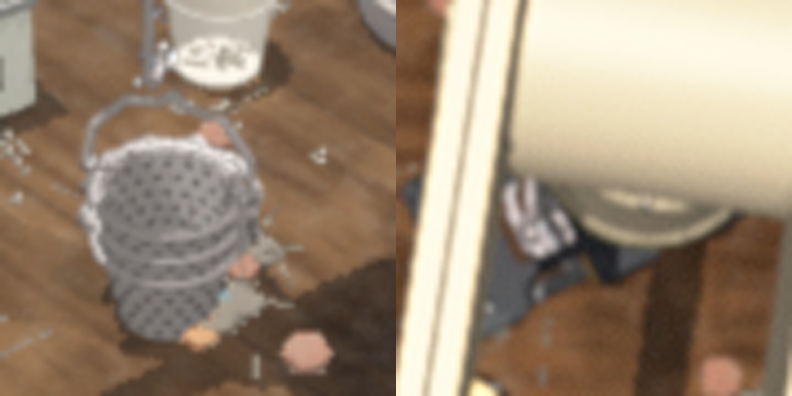

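The second bail is now flat and only the top bail stands, at (170,95) in the left crop. Next I go under its peak.

Call:
carry_out --targets '[{"x": 0,"y": -0.001,"z": 0.03,"ax": 0,"ay": 0,"az": 0,"hand": 0},{"x": 0,"y": -0.001,"z": 0.0535,"ax": 0,"ay": 0,"az": 0,"hand": 0},{"x": 0,"y": -0.001,"z": 0.0535,"ax": 0,"ay": 0,"az": 0,"hand": 0},{"x": -0.01,"y": -0.001,"z": 0.0535,"ax": 0,"ay": 0,"az": 0,"hand": 0},{"x": -0.0245,"y": -0.001,"z": 0.0535,"ax": 0,"ay": 0,"az": 0,"hand": 0},{"x": -0.0245,"y": -0.001,"z": 0.0535,"ax": 0,"ay": 0,"az": 0,"hand": 0},{"x": -0.0245,"y": -0.001,"z": 0.0535,"ax": 0,"ay": 0,"az": 0,"hand": 0}]'

```text
t: 9.0
tool_pos: [0.492, -0.0071, 0.4086]
orientation: [-0.717, 3.059, -0.0]
force: [0.0, -0.6, -1.4]
opening: 0.0156
gripper_force: 40.0
```

```bash
python3 - <<'E'
from h import *
loc()
im,w=cloud('scene');cv2.imwrite('pics/s6.png',im)
q=around(w,(.497,-.007),.06,.10,.19)
l=np.c_[(q[:,:2]-(.497,-.007))@EX,(q[:,:2]-(.497,-.007))@EY,q[:,2]]
for lo in np.arange(.1,.19,.006):
    s=l[(l[:,2]>=lo)&(l[:,2]<lo+.006)&(abs(l[:,1])<.016)]
    print(round(lo,3),(s[np.argsort(s[:,0])]*1000).round(0).astype(int)[:,:2].tolist())
cv2.imwrite('pics/s6c.png',cv2.resize(im[150:250,240:340],None,fx=5,fy=5,interpolation=cv2.INTER_CUBIC))
E
```

```text
t 9.0 hook local x,y -5.4 -0.1 origin z 207.8 F [ 0.05 -0.58 -1.39] tilt [ 0.     -0.0002] grip 40.0
0.1 []
0.106 [[2, -2], [7, -2]]
0.112 [[-5, -2], [-4, -1], [-2, 2], [3, -1], [7, -2], [7, 0], [10, 1], [10, -1], [13, -3], [13, 0], [15, 0], [16, -2]]
0.118 [[-7, 0], [-6, -2], [-6, -2], [-5, 1], [13, 0], [15, 1], [15, -2], [16, 1], [17, -1]]
0.124 [[-7, -2], [-7, 0], [-6, 0], [-5, -2], [-4, 1], [6, -12]]
0.13 [[-5, -2], [-5, 1], [-4, -1], [1, -16], [2, 13], [3, -8], [3, 16], [4, 11], [4, -8], [4, -10], [4, -10], [4, 7], [4, 9], [4, -15], [5, -5], [5, -3], [6, 7], [6, 12], [6, -12], [6, -5], [6, 15], [7, -7], [7, -12], [7, 10]]
0.136 [[-8, 0], [-7, -2], [-6, 1], [-6, -2], [4, -3], [6, 0], [7, -4], [7, 0], [8, -2]]
0.142 [[-8, 0], [-6, -2], [-5, 1], [-5, -1], [-5, -1]]
0.148 [[-7, 0], [-7, 0], [-6, -2], [-5, -1]]
0.154 [[-9, 0], [-8, 0], [-7, 0], [-6, -2]]
0.16 [[-8, 0], [-7, -2], [-7, -2], [-6, 1], [-6, -2]]
0.166 [[-7, -2], [-7, 1], [-6, -1], [-6, 1], [-4, -1]]
0.172 [[-8, 0], [-7, 1], [-6, 1], [-5, -1]]
0.178 [[-7, -1], [-6, 1], [-5, -1], [-4, 2]]
0.184 [[-8, -2], [-8, -2], [-7, 1], [-6, -1], [-5, 1]]
```

View pics/s6c.png

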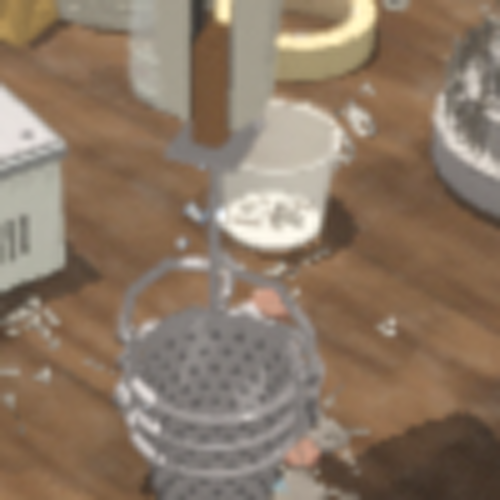

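The bail wire lies over the hook opening (rod at local x = -6, tip at 16, wire at 6). I lift slowly.

Call:
carry_out --targets '[{"x": 0,"y": 0,"z": -0.012,"ax": 0,"ay": 0,"az": 0,"hand": 0},{"x": 0,"y": 0,"z": -0.019,"ax": 0,"ay": 0,"az": 0,"hand": 0},{"x": 0,"y": 0,"z": -0.024,"ax": 0,"ay": 0,"az": 0,"hand": 0},{"x": 0,"y": 0,"z": -0.028,"ax": 0,"ay": 0,"az": 0,"hand": 0},{"x": 0,"y": 0,"z": -0.034,"ax": 0,"ay": 0,"az": 0,"hand": 0},{"x": 0,"y": 0,"z": -0.04,"ax": 0,"ay": 0,"az": 0,"hand": 0},{"x": 0,"y": 0,"z": -0.04,"ax": 0,"ay": 0,"az": 0,"hand": 0}]'

```text
t: 9.93
tool_pos: [0.4919, -0.0073, 0.4491]
orientation: [-0.716, 3.058, -0.001]
force: [0.2, -0.6, -2.2]
opening: 0.0157
gripper_force: 40.0
```

```bash
cat >> h.py <<'E'
def rings(w,c=(.497,-.007),zs=(.05,.2)):
    q=around(w,c,.06,*zs); h,e=np.histogram(q[:,2],bins=np.arange(zs[0],zs[1],.004))
    print([(round(a,3),int(b)) for a,b in zip(e,h)])
E
python3 - <<'E'
from h import *
from nest import fit
loc(); im,w=cloud('scene');cv2.imwrite('pics/s7.png',im); rings(w)
for z in (.05,.066,.082,.094,.098): print(z,fit(w,zr=z))
E
```

```text
t 9.925 hook local x,y -5.5 -0.2 origin z 248.3 F [ 0.17 -0.62 -2.18] tilt [ 0.001  -0.0001] grip 40.0
[(np.float64(0.05), 135), (np.float64(0.054), 84), (np.float64(0.058), 64), (np.float64(0.062), 106), (np.float64(0.066), 142), (np.float64(0.07), 89), (np.float64(0.074), 93), (np.float64(0.078), 64), (np.float64(0.082), 76), (np.float64(0.086), 63), (np.float64(0.09), 46), (np.float64(0.094), 79), (np.float64(0.098), 156), (np.float64(0.102), 61), (np.float64(0.106), 20), (np.float64(0.11), 6), (np.float64(0.114), 4), (np.float64(0.118), 7), (np.float64(0.122), 6), (np.float64(0.126), 8), (np.float64(0.13), 11), (np.float64(0.134), 7), (np.float64(0.138), 9), (np.float64(0.142), 11), (np.float64(0.146), 21), (np.float64(0.15), 27), (np.float64(0.154), 15), (np.float64(0.158), 8), (np.float64(0.162), 7), (np.float64(0.166), 4), (np.float64(0.17), 2), (np.float64(0.174), 5), (np.float64(0.178), 3), (np.float64(0.182), 7), (np.float64(0.186), 2), (np.float64(0.19), 6), (np.float64(0.194), 6)]
0.05 (array([ 0.49875587, -0.00564202]), 181)
0.066 (array([ 0.49786764, -0.00658429]), 191)
0.082 (array([ 0.49217804, -0.01227962]), 111)
0.094 (array([ 0.49295148, -0.01006694]), 123)
0.098 (array([ 0.49938951, -0.00756152]), 209)
```

Call:
carry_out --targets '[{"x": 0,"y": 0,"z": -0.008,"ax": 0,"ay": 0,"az": 0,"hand": 0},{"x": 0,"y": 0,"z": -0.016,"ax": 0,"ay": 0,"az": 0,"hand": 0},{"x": 0,"y": 0,"z": -0.025,"ax": 0,"ay": 0,"az": 0,"hand": 0},{"x": 0,"y": 0,"z": -0.036,"ax": 0,"ay": 0,"az": 0,"hand": 0},{"x": 0,"y": 0,"z": -0.048,"ax": 0,"ay": 0,"az": 0,"hand": 0},{"x": 0,"y": 0,"z": -0.06,"ax": 0,"ay": 0,"az": 0,"hand": 0},{"x": 0,"y": 0,"z": -0.07,"ax": 0,"ay": 0,"az": 0,"hand": 0},{"x": 0,"y": 0,"z": -0.075,"ax": 0,"ay": 0,"az": 0,"hand": 0}]'

```text
t: 10.98
tool_pos: [0.4918, -0.0073, 0.5243]
orientation: [-0.716, 3.058, -0.001]
force: [0.1, 0.0, -2.7]
opening: 0.0161
gripper_force: 40.0
```

```bash
python3 - <<'E'
from h import *
from nest import fit
loc(); im,w=cloud('scene');cv2.imwrite('pics/s8.png',im); rings(w,zs=(.03,.2))
for z in (.05,.066,.171,.175): print(z,fit(w,zr=z))
# hook over hole: basket centre = throat(11.5 along hook x) = hole
H=np.array([.5025,.2815]); print(go([*(H-.0115*EX),read_state()['tool_pos'][2]],YAW))
E
```

```text
t 10.975 hook local x,y -5.6 -0.2 origin z 323.5 F [ 0.08  0.04 -2.75] tilt [ 0.001  -0.0001] grip 40.0
[(np.float64(0.03), 60), (np.float64(0.034), 63), (np.float64(0.038), 55), (np.float64(0.042), 47), (np.float64(0.046), 104), (np.float64(0.05), 135), (np.float64(0.054), 86), (np.float64(0.058), 77), (np.float64(0.062), 111), (np.float64(0.066), 119), (np.float64(0.07), 39), (np.float64(0.074), 58), (np.float64(0.078), 10), (np.float64(0.082), 0), (np.float64(0.086), 0), (np.float64(0.09), 0), (np.float64(0.094), 0), (np.float64(0.098), 0), (np.float64(0.102), 0), (np.float64(0.106), 0), (np.float64(0.11), 0), (np.float64(0.114), 0), (np.float64(0.118), 0), (np.float64(0.122), 18), (np.float64(0.126), 28), (np.float64(0.13), 43), (np.float64(0.134), 55), (np.float64(0.138), 70), (np.float64(0.142), 65), (np.float64(0.146), 72), (np.float64(0.15), 78), (np.float64(0.154), 67), (np.float64(0.158), 91), (np.float64(0.162), 68), (np.float64(0.166), 56), (np.float64(0.17), 118), (np.float64(0.174), 147), (np.float64(0.178), 45), (np.float64(0.182), 15), (np.float64(0.186), 7), (np.float64(0.19), 9), (np.float64(0.194), 8)]
0.05 (array([ 0.49871937, -0.00584921]), 195)
0.066 (array([ 0.49716429, -0.00820573]), 166)
0.171 (array([ 0.49981133, -0.01124284]), 202)
0.175 (array([ 0.49594512, -0.00841138]), 180)
(array([-1.263e-01,  2.539e-01, -1.000e-04]), array([-0.001,  0.001, -0.003]))
```

Call:
carry_out --targets '[{"x": -0.0025,"y": 0.005,"z": 0,"ax": 0,"ay": 0,"az": 0,"hand": 0},{"x": -0.0076,"y": 0.0152,"z": 0,"ax": 0,"ay": 0,"az": 0,"hand": 0},{"x": -0.015,"y": 0.0305,"z": 0,"ax": 0,"ay": 0,"az": 0,"hand": 0},{"x": -0.024,"y": 0.0482,"z": 0,"ax": 0,"ay": 0,"az": 0,"hand": 0},{"x": -0.0341,"y": 0.0685,"z": 0,"ax": 0,"ay": 0,"az": 0,"hand": 0},{"x": -0.0442,"y": 0.0889,"z": 0,"ax": 0,"ay": 0,"az": 0,"hand": 0},{"x": -0.0543,"y": 0.1092,"z": 0,"ax": 0,"ay": 0,"az": 0,"hand": 0},{"x": -0.0644,"y": 0.1295,"z": 0,"ax": 0,"ay": 0,"az": 0,"hand": 0}]'

```text
t: 12.02
tool_pos: [0.4915, 0.1393, 0.5231]
orientation: [0.718, -3.058, -0.0]
force: [-0.1, -0.1, -2.6]
opening: 0.0157
gripper_force: 40.0
```

Call:
carry_out --targets '[{"x": -0.0101,"y": 0.0203,"z": 0,"ax": 0,"ay": 0,"az": 0,"hand": 0},{"x": -0.0202,"y": 0.0406,"z": 0,"ax": 0,"ay": 0,"az": 0,"hand": 0},{"x": -0.0303,"y": 0.061,"z": 0,"ax": 0,"ay": 0,"az": 0,"hand": 0},{"x": -0.0392,"y": 0.0787,"z": 0,"ax": 0,"ay": 0,"az": 0,"hand": 0},{"x": -0.0467,"y": 0.094,"z": 0,"ax": 0,"ay": 0,"az": 0,"hand": 0},{"x": -0.0543,"y": 0.1092,"z": 0,"ax": 0,"ay": 0,"az": 0,"hand": 0},{"x": -0.0594,"y": 0.1193,"z": 0,"ax": 0,"ay": 0,"az": 0,"hand": 0},{"x": -0.0619,"y": 0.1244,"z": 0,"ax": 0,"ay": 0,"az": 0,"hand": 0}]'

```text
t: 13.02
tool_pos: [0.4922, 0.2769, 0.5233]
orientation: [0.717, -3.059, 0.0]
force: [0.6, -0.0, -2.8]
opening: 0.0159
gripper_force: 40.0
```

Call:
carry_out --targets '[{"x": 0,"y": 0,"z": 0,"ax": 0,"ay": 0,"az": 0,"hand": 0},{"x": 0,"y": 0,"z": 0,"ax": 0,"ay": 0,"az": 0,"hand": 0},{"x": 0,"y": 0,"z": 0,"ax": 0,"ay": 0,"az": 0,"hand": 0},{"x": 0,"y": 0,"z": 0,"ax": 0,"ay": 0,"az": 0,"hand": 0},{"x": 0,"y": 0,"z": 0,"ax": 0,"ay": 0,"az": 0,"hand": 0},{"x": 0,"y": 0,"z": 0,"ax": 0,"ay": 0,"az": 0,"hand": 0}]'

```text
t: 13.78
tool_pos: [0.4921, 0.2763, 0.5234]
orientation: [-0.716, 3.059, 0.0]
force: [0.1, 0.4, -2.5]
opening: 0.0161
gripper_force: 40.0
```

```bash
python3 - <<'E'
from h import *
from nest import fit
H=np.array([.5025,.2815]);loc(c=H)
for i in range(3):
    im,w=cloud('scene')
    q=around(w,(.503,.279),.06,.168,.182); c=[circ(q)[0].round(4),fit(w,(.503,.279),.171)[0].round(4),fit(w,(.503,.279),.174)[0].round(4)]
    z=around(w,(.503,.279),.035,.1,.16)
    q=around(w,(.503,.279),.1,.084,.096)
    print(c,'bottom',z[:,2].min() if len(z) else None,z[z[:,2]<.128].mean(0).round(4))
    if i<2: pass
rings(w,(.503,.279),(.1,.25))
q=around(w,(.503,.279),.03,.24,.3);print('rod',np.median(q,0).round(4),len(q),'tcp',read_state()['tool_pos'])
cv2.imwrite('pics/s9.png',im)
cv2.imwrite('pics/s9c.png',cv2.resize(im[100:230,150:280],None,fx=4.6,fy=4.6,interpolation=cv2.INTER_CUBIC))
E
```

```text
t 13.775 hook local x,y -11.6 -0.1 origin z 322.6 F [ 0.07  0.41 -2.51] tilt [0. 0.] grip 40.0
[array([0.4996, 0.2754, 0.0378]), array([0.5023, 0.2749]), array([0.4977, 0.2755])] bottom 0.1188878320534742 [0.4911 0.2618 0.1246]
[array([0.4989, 0.2752, 0.0376]), array([0.4997, 0.2726]), array([0.4957, 0.2755])] bottom 0.1208990263269133 [0.4888 0.2599 0.125 ]
[array([0.4984, 0.2747, 0.0377]), array([0.5016, 0.2732]), array([0.4956, 0.275 ])] bottom 0.12273264247479831 [0.4898 0.259  0.1253]
[(np.float64(0.1), 0), (np.float64(0.104), 0), (np.float64(0.108), 0), (np.float64(0.112), 0), (np.float64(0.116), 0), (np.float64(0.12), 4), (np.float64(0.124), 23), (np.float64(0.128), 24), (np.float64(0.132), 24), (np.float64(0.136), 38), (np.float64(0.14), 38), (np.float64(0.144), 53), (np.float64(0.148), 62), (np.float64(0.152), 55), (np.float64(0.156), 67), (np.float64(0.16), 68), (np.float64(0.164), 59), (np.float64(0.168), 64), (np.float64(0.172), 109), (np.float64(0.176), 36), (np.float64(0.18), 13), (np.float64(0.184), 6), (np.float64(0.188), 6), (np.float64(0.192), 5), (np.float64(0.196), 6), (np.float64(0.2), 7), (np.float64(0.204), 8), (np.float64(0.208), 6), (np.float64(0.212), 13), (np.float64(0.216), 5), (np.float64(0.22), 19), (np.float64(0.224), 22), (np.float64(0.228), 9), (np.float64(0.232), 10), (np.float64(0.236), 8), (np.float64(0.24), 2), (np.float64(0.244), 3)]
rod [0.4924 0.2732 0.2726] 48 tcp [0.49213599 0.2763135  0.52333508]
```

View pics/s9c.png

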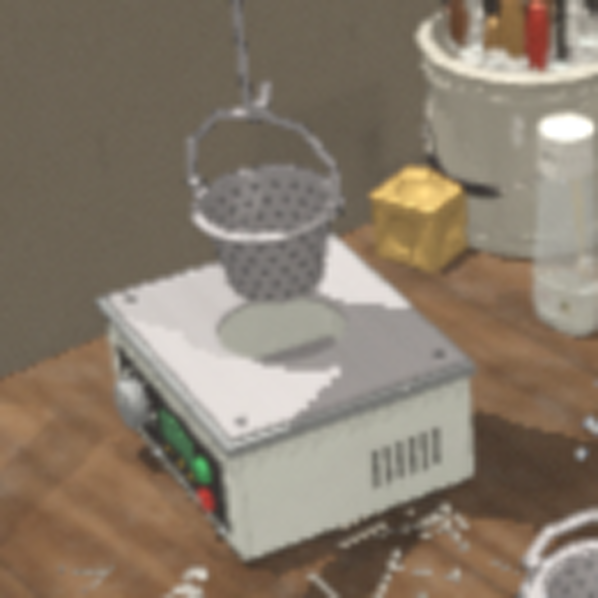

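The basket hangs over the hole (basket base at about (262,290), hole at (283,327) in the crop). Measured against the rod, the throat is within 1 mm of the hole centre. The rim sits about 5 mm towards local -x because the bail leans. I lower in steps.

Call:
carry_out --targets '[{"x": 0,"y": 0,"z": 0.008,"ax": 0,"ay": 0,"az": 0,"hand": 0},{"x": 0,"y": 0,"z": 0.018,"ax": 0,"ay": 0,"az": 0,"hand": 0},{"x": 0,"y": 0,"z": 0.026,"ax": 0,"ay": 0,"az": 0,"hand": 0},{"x": 0,"y": 0,"z": 0.032,"ax": 0,"ay": 0,"az": 0,"hand": 0},{"x": 0,"y": 0,"z": 0.038,"ax": 0,"ay": 0,"az": 0,"hand": 0},{"x": -0.001,"y": 0,"z": 0.043,"ax": 0,"ay": 0,"az": 0,"hand": 0},{"x": -0.002,"y": 0,"z": 0.048,"ax": 0,"ay": 0,"az": 0,"hand": 0},{"x": -0.002,"y": 0,"z": 0.048,"ax": 0,"ay": 0,"az": 0,"hand": 0}]'

```text
t: 14.92
tool_pos: [0.4939, 0.2772, 0.4748]
orientation: [0.716, -3.058, 0.0]
force: [-0.3, -0.1, -2.1]
opening: 0.0157
gripper_force: 40.0
```

```bash
cat >> h.py <<'E'
def rimstat(w,c,zc,r=.041):
    # tilted-circle fit: centre, plane slopes
    q=around(w,c,.055,zc-.012,zc+.012)
    def res(p):
        d=q[:,:2]-p[:2]; rad=np.hypot(*d.T)-r; dz=q[:,2]-(p[2]+d@p[3:5]); return np.hypot(rad,dz)-.0025
    s=least_squares(res,[*c,zc,0,0],loss='cauchy',f_scale=.001,x_scale=[.01,.01,.01,.1,.1]).x
    d=s[:2]-c
    print('rim c',s[:3].round(4),'local off',(d@EX*1000).round(1),(d@EY*1000).round(1),'slope local',round(s[3:]@EX,3),round(s[3:]@EY,3),len(q))
E
python3 - <<'E'
from h import *
loc(c=np.array([.5025,.2815]))
im,w=cloud('scene');rings(w,(.504,.279),(.08,.2))
for z in(.122,.126,.130): rimstat(w,np.array([.5041,.2791]),z)
E
```

```text
t 14.925 hook local x,y -9.6 -0.0 origin z 274.0 F [-0.3  -0.06 -2.11] tilt [-0.0008 -0.0003] grip 40.0
[(np.float64(0.08), 15), (np.float64(0.084), 166), (np.float64(0.088), 294), (np.float64(0.092), 41), (np.float64(0.096), 50), (np.float64(0.1), 52), (np.float64(0.104), 66), (np.float64(0.108), 53), (np.float64(0.112), 62), (np.float64(0.116), 39), (np.float64(0.12), 86), (np.float64(0.124), 89), (np.float64(0.128), 36), (np.float64(0.132), 10), (np.float64(0.136), 6), (np.float64(0.14), 6), (np.float64(0.144), 6), (np.float64(0.148), 4), (np.float64(0.152), 6), (np.float64(0.156), 6), (np.float64(0.16), 6), (np.float64(0.164), 8), (np.float64(0.168), 7), (np.float64(0.172), 17), (np.float64(0.176), 19), (np.float64(0.18), 11), (np.float64(0.184), 8), (np.float64(0.188), 5), (np.float64(0.192), 4)]
rim c [0.5022 0.274  0.1238] local off -4.0 -3.7 slope local 0.029 -0.028 343
rim c [0.5022 0.2741 0.1243] local off -3.9 -3.7 slope local 0.033 -0.019 293
rim c [0.5023 0.2742 0.1246] local off -3.8 -3.6 slope local 0.039 -0.015 247
```

```bash
python3 - <<'E'
from h import *
rimstat(np.load('s2.npy'),np.array([.4969,-.0078]),.082);rimstat(np.load('t2.npy'),np.array([.4972,-.006]),.082)
for n,h in(('top',(.503,.2801)),('wrist',(.5035,.2796))):
    im,w=cloud(n);rings(w,(.504,.279),(.08,.2));cv2.imwrite(f'pics/{n}10.png',im)
    h=np.array(h);rimstat(w,h,.125)
    q=around(w,h,.055,.084,.094);rr=np.hypot(*(q[:,:2]-h).T);print(len(q))
    if len(q)>50: 
        a=np.arctan2(*(q[:,:2]-h).T[::-1]);e=[]
        for t in np.arange(-3.14,3.1,.2):
            m=(a>=t)&(a<t+.2)
            if m.sum()>2: e.append(q[m][np.argmin(rr[m])])
        e=np.array(e);e=e[np.hypot(*(e[:,:2]-h).T)<.043];print('hole',circ(e),)
E
```

```text
rim c [ 0.4942 -0.0107  0.0813] local off -3.7 -1.4 slope local -0.038 -0.01 433
rim c [ 0.4979 -0.0068  0.0839] local off 0.3 -1.1 slope local 0.012 -0.023 350
[(np.float64(0.08), 79), (np.float64(0.084), 104), (np.float64(0.088), 288), (np.float64(0.092), 97), (np.float64(0.096), 8), (np.float64(0.1), 6), (np.float64(0.104), 5), (np.float64(0.108), 4), (np.float64(0.112), 4), (np.float64(0.116), 6), (np.float64(0.12), 27), (np.float64(0.124), 54), (np.float64(0.128), 29), (np.float64(0.132), 14), (np.float64(0.136), 1), (np.float64(0.14), 2), (np.float64(0.144), 1), (np.float64(0.148), 3), (np.float64(0.152), 1), (np.float64(0.156), 3), (np.float64(0.16), 2), (np.float64(0.164), 4), (np.float64(0.168), 5), (np.float64(0.172), 8), (np.float64(0.176), 12), (np.float64(0.18), 4), (np.float64(0.184), 0), (np.float64(0.188), 0), (np.float64(0.192), 0)]
rim c [0.499  0.2825 0.1262] local off -2.5 3.9 slope local 0.045 -0.052 134
349
hole (array([0.49901973, 0.26328493, 0.02156666]), 16)
[(np.float64(0.08), 308), (np.float64(0.084), 129), (np.float64(0.088), 2833), (np.float64(0.092), 168), (np.float64(0.096), 95), (np.float64(0.1), 102), (np.float64(0.104), 89), (np.float64(0.108), 105), (np.float64(0.112), 112), (np.float64(0.116), 90), (np.float64(0.12), 127), (np.float64(0.124), 588), (np.float64(0.128), 331), (np.float64(0.132), 54), (np.float64(0.136), 45), (np.float64(0.14), 15), (np.float64(0.144), 14), (np.float64(0.148), 13), (np.float64(0.152), 13), (np.float64(0.156), 22), (np.float64(0.16), 39), (np.float64(0.164), 38), (np.float64(0.168), 34), (np.float64(0.172), 43), (np.float64(0.176), 173), (np.float64(0.18), 101), (np.float64(0.184), 18), (np.float64(0.188), 4), (np.float64(0.192), 9)]
rim c [0.5042 0.2815 0.1279] local off 1.5 1.4 slope local 0.077 0.003 1302
2117
hole (array([0.50312441, 0.28066092, 0.02630449]), 32)
```

Call:
carry_out --targets '[{"x": 0,"y": 0,"z": 0.004,"ax": 0,"ay": 0,"az": 0,"hand": 0},{"x": 0,"y": 0,"z": 0.008,"ax": 0,"ay": 0,"az": 0,"hand": 0},{"x": 0,"y": 0,"z": 0.012,"ax": 0,"ay": 0,"az": 0,"hand": 0},{"x": 0,"y": 0,"z": 0.016,"ax": 0,"ay": 0,"az": 0,"hand": 0},{"x": 0,"y": 0,"z": 0.02,"ax": 0,"ay": 0,"az": 0,"hand": 0},{"x": 0,"y": 0,"z": 0.024,"ax": 0,"ay": 0,"az": 0,"hand": 0},{"x": 0,"y": 0,"z": 0.024,"ax": 0,"ay": 0,"az": 0,"hand": 0}]'

```text
t: 15.95
tool_pos: [0.4938, 0.2772, 0.4508]
orientation: [0.716, -3.058, 0.0]
force: [-0.3, -1.0, -2.4]
opening: 0.0157
gripper_force: 40.0
```

```bash
python3 - <<'E'
from h import *
loc(c=np.array([.5025,.2815]))
for n,h in(('scene',(.5041,.2791)),('wrist',(.5035,.2796))):
    im,w=cloud(n);cv2.imwrite(f'pics/{n}11.png',im);rimstat(w,np.array(h),.102)
E
```

```text
t 15.95 hook local x,y -9.7 -0.0 origin z 250.0 F [-0.32 -1.03 -2.38] tilt [-0.0007 -0.0004] grip 40.0
rim c [0.4983 0.2753 0.1001] local off -6.9 -0.8 slope local 0.017 -0.002 309
rim c [0.5042 0.2807 0.1024] local off 1.1 0.6 slope local 0.065 0.002 2748
```

Call:
carry_out --targets '[{"x": 0,"y": 0,"z": 0.003,"ax": 0,"ay": 0,"az": 0,"hand": 0},{"x": 0,"y": 0,"z": 0.006,"ax": 0,"ay": 0,"az": 0,"hand": 0},{"x": 0,"y": 0,"z": 0.009,"ax": 0,"ay": 0,"az": 0,"hand": 0},{"x": 0,"y": 0,"z": 0.012,"ax": 0,"ay": 0,"az": 0,"hand": 0},{"x": 0,"y": 0,"z": 0.014,"ax": 0,"ay": 0,"az": 0,"hand": 0},{"x": 0,"y": 0,"z": 0.014,"ax": 0,"ay": 0,"az": 0,"hand": 0}]'

```text
t: 16.8
tool_pos: [0.4939, 0.2772, 0.4372]
orientation: [0.716, -3.059, 0.0]
force: [-0.0, 0.1, -0.8]
opening: 0.0158
gripper_force: 40.0
```

```bash
python3 - <<'E'
from h import *
loc(c=np.array([.5025,.2815]))
for n,h in(('scene',(.5041,.2791)),('wrist',(.5035,.2796))):
    im,w=cloud(n);cv2.imwrite(f'pics/{n}12.png',im);rimstat(w,np.array(h),.095)
    q=around(w,h,.055,.098,.2);l=np.c_[(q[:,:2]-h)@EX,(q[:,:2]-h)@EY,q[:,2]]
    s=l[(l[:,2]>.135)&(l[:,2]<.155)&(abs(l[:,1])>.01)];print('bail',np.median(s,0).round(4),len(s))
a=cv2.imread('pics/scene12.png')[130:210,170:250];b=cv2.imread('pics/wrist12.png')
cv2.imwrite('pics/c12.png',np.hstack([cv2.resize(a,(420,420),interpolation=cv2.INTER_CUBIC),cv2.resize(b,(380,420))[:, :]]))
E
```

```text
t 16.8 hook local x,y -9.6 -0.0 origin z 236.4 F [-0.05  0.09 -0.78] tilt [-0.0001 -0.0001] grip 40.0
rim c [0.5007 0.2749 0.09  ] local off -4.9 -2.2 slope local 0.009 0.001 505
bail [-0.0003 -0.0117  0.1405] 34
rim c [0.4987 0.277  0.0922] local off -5.5 -0.2 slope local 0.006 0.0 3671
bail [1.00e-04 1.11e-02 1.44e-01] 278
```

View pics/c12.png

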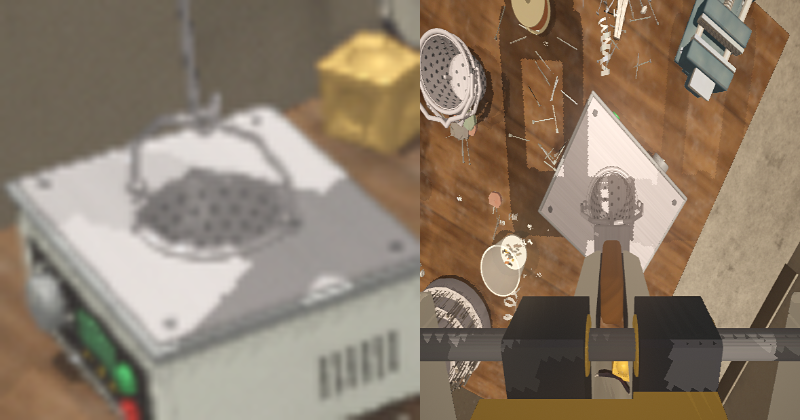

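The basket is seated with the rim on the cover, and the wrist load has dropped to the hook's own weight. I lower the hook further and draw it out towards local -x.

Call:
carry_out --targets '[{"x": 0,"y": 0,"z": 0.004,"ax": 0,"ay": 0,"az": 0,"hand": 0},{"x": 0,"y": 0,"z": 0.008,"ax": 0,"ay": 0,"az": 0,"hand": 0},{"x": 0,"y": 0,"z": 0.0125,"ax": 0,"ay": 0,"az": 0,"hand": 0},{"x": 0,"y": 0,"z": 0.0125,"ax": 0,"ay": 0,"az": 0,"hand": 0},{"x": 0,"y": 0,"z": 0.0125,"ax": 0,"ay": 0,"az": 0,"hand": 0}]'

```text
t: 17.52
tool_pos: [0.4939, 0.2772, 0.4249]
orientation: [0.716, -3.059, 0.0]
force: [-0.1, 0.0, -1.5]
opening: 0.0155
gripper_force: 40.0
```

```bash
python3 - <<'E'
from h import *
loc(c=np.array([.5025,.2815]))
im,w=cloud('scene');cv2.imwrite('pics/s13.png',im)
h=np.array((.5041,.2791))
q=around(w,h,.06,.1,.19);l=np.c_[(q[:,:2]-h)@EX,(q[:,:2]-h)@EY,q[:,2]]
for lo in np.arange(.118,.17,.005):
    s=l[(l[:,2]>=lo)&(l[:,2]<lo+.005)&(abs(l[:,1])<.018)]
    print(round(lo,3),(s[np.argsort(s[:,0])]*1000).round(0).astype(int)[:,:2].tolist())
E
```

```text
t 17.525 hook local x,y -9.6 -0.0 origin z 224.1 F [-0.07  0.02 -1.47] tilt [-0.0001 -0.0001] grip 40.0
0.118 []
0.123 [[-2, -2]]
0.128 [[-10, -1], [-6, -1], [-6, -1], [-1, -1], [2, -3], [5, -2], [6, 2], [6, -1], [10, -2]]
0.133 [[-11, -2], [-10, -1], [8, 0], [9, -3]]
0.138 [[-13, 0], [-11, 1], [-11, -2], [-8, 0], [-2, -12], [-2, -15], [-2, 18], [-2, -6], [-1, 9], [0, 12], [0, -17], [1, -11], [1, -8], [2, 17], [10, -3]]
0.143 [[-12, 0], [-12, 0], [-7, 0], [-3, -16], [-1, 2], [-1, 18], [0, -9], [0, 15], [0, -17], [0, 12], [0, -5], [0, 0], [1, -2], [1, 10], [2, -5], [3, 2]]
0.148 [[-11, 0], [-9, 1], [-9, -2], [-1, 2], [-1, -3], [2, -2]]
0.153 [[-13, 1], [-12, -1]]
0.158 [[-12, -1], [-11, 2], [-11, -1], [-8, 3]]
0.163 [[-14, 0], [-12, -2], [-12, 1]]
0.168 [[-13, -3], [-10, 1], [-10, 1], [-10, -2], [-8, 0]]
```

Call:
carry_out --targets '[{"x": 0,"y": 0,"z": 0.005,"ax": 0,"ay": 0,"az": 0,"hand": 0},{"x": 0,"y": 0,"z": 0.005,"ax": 0,"ay": 0,"az": 0,"hand": 0},{"x": 0.006,"y": 0,"z": 0.005,"ax": 0,"ay": 0,"az": 0,"hand": 0},{"x": 0.013,"y": 0,"z": 0.005,"ax": 0,"ay": 0,"az": 0,"hand": 0},{"x": 0.021,"y": 0,"z": 0.005,"ax": 0,"ay": 0,"az": 0,"hand": 0},{"x": 0.03,"y": 0,"z": 0.005,"ax": 0,"ay": 0,"az": 0,"hand": 0},{"x": 0.036,"y": 0,"z": 0.005,"ax": 0,"ay": 0,"az": 0,"hand": 0},{"x": 0.036,"y": 0,"z": 0.005,"ax": 0,"ay": 0,"az": 0,"hand": 0}]'

```text
t: 18.58
tool_pos: [0.4613, 0.2611, 0.4201]
orientation: [-0.716, 3.058, 0.0]
force: [-0.2, 0.4, -1.4]
opening: 0.0157
gripper_force: 40.0
```

```bash
python3 - <<'E'
from h import *
loc(c=np.array([.5025,.2815]))
im,w=cloud('scene');cv2.imwrite('pics/s14.png',im)
h=np.array((.5041,.2791))
q=around(w,h,.06,.1,.19);l=np.c_[(q[:,:2]-h)@EX,(q[:,:2]-h)@EY,q[:,2]]
for lo in np.arange(.118,.17,.005):
    s=l[(l[:,2]>=lo)&(l[:,2]<lo+.005)&(abs(l[:,1])<.03)]
    print(round(lo,3),(s[np.argsort(s[:,0])]*1000).round(0).astype(int)[:,:2].tolist())
E
```

```text
t 18.575 hook local x,y -46.0 0.1 origin z 219.3 F [-0.25  0.43 -1.39] tilt [0.0004 0.0002] grip 40.0
0.118 [[-44, 0], [-41, -1], [-36, -1]]
0.123 [[-45, 2], [-44, 0], [-40, -1], [-37, -3], [-36, 1], [-32, -3], [-32, -2], [-31, 1], [-28, 2]]
0.128 [[-48, 0], [-47, -2], [-32, -3], [-30, 1], [-28, -1], [-27, -1], [-25, 4]]
0.133 [[-49, -4], [-48, -1], [-26, -1], [-26, -1], [-24, -2], [1, -25]]
0.138 [[-50, 0], [-49, 1], [-49, -2], [-47, 2], [-44, 1], [-5, -25], [-3, -30], [-2, -15], [-2, -18], [-2, -26], [-2, 14], [-1, -20], [-1, 18], [-1, -12], [-1, 21], [-1, -23], [0, 7], [0, 24], [0, -20], [0, 13], [0, -28], [0, 25], [1, -11], [1, -25], [2, 20], [3, 23], [3, 17]]
0.143 [[-49, -2], [-48, 1], [-47, -1], [-3, -7], [-2, 8], [-2, 2], [-2, 11], [-2, -15], [-1, 3], [-1, -9], [0, -17], [0, -2], [1, -8], [1, 1], [1, -2], [1, -5], [2, 7], [3, 11], [5, 0]]
0.148 [[-48, 0], [-48, -2], [-44, 0], [-1, 2], [0, -6], [2, 1]]
0.153 [[-50, -1], [-47, 0], [-47, -2], [-43, -1]]
0.158 [[-48, -1], [-47, 0], [-47, 2], [-46, 3], [-46, 0]]
0.163 [[-49, -2], [-49, 1]]
0.168 [[-48, 1], [-47, -1], [-46, -1]]
```

```bash
python3 -c "
from h import *
print(go((.505,-.3018,.5),-.115))"
```

```text
(array([ 0.211 , -0.5237, -0.0801]), array([0.   , 0.   , 0.575]))
```

Call:
carry_out --targets '[{"x": 0,"y": 0,"z": -0.04,"ax": 0,"ay": 0,"az": 0,"hand": 0},{"x": 0,"y": 0,"z": -0.08,"ax": 0,"ay": 0,"az": 0,"hand": 0},{"x": 0.01,"y": -0.025,"z": -0.08,"ax": 0,"ay": 0,"az": 0.05,"hand": 0},{"x": 0.027,"y": -0.066,"z": -0.08,"ax": 0,"ay": 0,"az": 0.15,"hand": 0},{"x": 0.046,"y": -0.115,"z": -0.08,"ax": 0,"ay": 0,"az": 0.25,"hand": 0},{"x": 0.066,"y": -0.164,"z": -0.08,"ax": 0,"ay": 0,"az": 0.35,"hand": 0},{"x": 0.086,"y": -0.213,"z": -0.08,"ax": 0,"ay": 0,"az": 0.45,"hand": 0},{"x": 0.106,"y": -0.262,"z": -0.08,"ax": 0,"ay": 0,"az": 0.55,"hand": 0}]'

```text
t: 19.62
tool_pos: [0.4831, -0.0223, 0.5]
orientation: [0.146, 3.138, -0.0]
force: [1.7, 0.1, -0.6]
opening: 0.0156
gripper_force: 40.0
```

```bash
python3 -c "
from h import *
s=read_state();print(s['tool_pos'],go((.505,-.3018,.5),-.115))"
```

```text
[ 0.48306464 -0.02229023  0.50003583] (array([-4.780e-02, -2.763e-01,  1.000e-04]), array([0.   , 0.001, 0.022]))
```

Call:
carry_out --targets '[{"x": -0.0087,"y": -0.05,"z": 0,"ax": 0,"ay": 0,"az": 0.01,"hand": 0},{"x": -0.0173,"y": -0.1,"z": 0,"ax": 0,"ay": 0,"az": 0.022,"hand": 0},{"x": -0.026,"y": -0.15,"z": 0,"ax": 0,"ay": 0,"az": 0.022,"hand": 0},{"x": -0.0346,"y": -0.2,"z": 0,"ax": 0,"ay": 0,"az": 0.022,"hand": 0},{"x": -0.043,"y": -0.25,"z": 0,"ax": 0,"ay": 0,"az": 0.022,"hand": 0},{"x": -0.0478,"y": -0.2763,"z": 0,"ax": 0,"ay": 0,"az": 0.022,"hand": 0},{"x": -0.0478,"y": -0.2763,"z": 0,"ax": 0,"ay": 0,"az": 0.022,"hand": 0},{"x": -0.0478,"y": -0.2763,"z": 0,"ax": 0,"ay": 0,"az": 0.022,"hand": 0}]'

```text
t: 20.62
tool_pos: [0.506, -0.2997, 0.4997]
orientation: [-0.175, -3.136, -0.001]
force: [-0.1, -0.2, -0.9]
opening: 0.016
gripper_force: 40.0
```

```bash
python3 - <<'E'
from h import *
s=read_state();print(s['tool_pos'],go((.505,-.3018,.5),-.115,s),s['orientation'])
im,w=cloud('scene');q=around(w,(.505,-.303),.03,.21,.29);print('rod',np.median(q,0).round(4),len(q))
q=around(w,(.515,-.305),.08,.11,.121);print('shelf',cv2.minAreaRect((q[:,:2]*1000).astype(np.float32)),len(q))
# rest of the nest and cleaner now unobstructed
rings(w,zs=(.03,.1))
rimstat(w,np.array([.5041,.2791]),.0925)
im,w=cloud('top');rings(w,zs=(.03,.1));rimstat(w,np.array([.503,.2801]),.0925);cv2.imwrite('pics/t15.png',im)
E
```

```text
[ 0.50601333 -0.2997208   0.49970049] (array([ 0.0008, -0.0022, -0.0003]), array([ 0.001, -0.   ,  0.003])) [-1.75467092e-01 -3.13645194e+00 -8.62837185e-04]
rod [ 0.5052 -0.3024  0.2443] 116
shelf ((519.5911865234375, -307.39288330078125), (60.51205062866211, 77.51898956298828), 84.22179412841797) 830
[(np.float64(0.03), 59), (np.float64(0.034), 65), (np.float64(0.038), 56), (np.float64(0.042), 50), (np.float64(0.046), 99), (np.float64(0.05), 132), (np.float64(0.054), 93), (np.float64(0.058), 69), (np.float64(0.062), 122), (np.float64(0.066), 117), (np.float64(0.07), 33), (np.float64(0.074), 78), (np.float64(0.078), 20), (np.float64(0.082), 0), (np.float64(0.086), 0), (np.float64(0.09), 0), (np.float64(0.094), 0)]
rim c [0.5012 0.2743 0.0897] local off -4.7 -3.0 slope local -0.009 0.008 505
[(np.float64(0.03), 24), (np.float64(0.034), 34), (np.float64(0.038), 15), (np.float64(0.042), 25), (np.float64(0.046), 26), (np.float64(0.05), 46), (np.float64(0.054), 54), (np.float64(0.058), 71), (np.float64(0.062), 96), (np.float64(0.066), 141), (np.float64(0.07), 76), (np.float64(0.074), 55), (np.float64(0.078), 63), (np.float64(0.082), 12), (np.float64(0.086), 1), (np.float64(0.09), 0), (np.float64(0.094), 0)]
rim c [0.5016 0.2769 0.0914] local off -2.7 -2.3 slope local 0.0 0.008 1062
```

Call:
carry_out --targets '[{"x": 0.0006,"y": -0.0034,"z": 0.02,"ax": 0,"ay": 0,"az": 0.003,"hand": 0},{"x": 0.0006,"y": -0.0034,"z": 0.05,"ax": 0,"ay": 0,"az": 0.003,"hand": 0},{"x": 0.0006,"y": -0.0034,"z": 0.07,"ax": 0,"ay": 0,"az": 0.003,"hand": 0},{"x": 0.0006,"y": -0.0034,"z": 0.07,"ax": 0,"ay": 0,"az": 0.003,"hand": 0},{"x": 0.0006,"y": -0.0034,"z": 0.07,"ax": 0,"ay": 0,"az": 0.003,"hand": 0}]'

```text
t: 21.35
tool_pos: [0.5051, -0.3034, 0.4307]
orientation: [0.18, 3.136, -0.001]
force: [-0.0, 0.2, -1.2]
opening: 0.0155
gripper_force: 40.0
```

```bash
python3 - <<'E'
from h import *
s=read_state();print(s['tool_pos'],go((.505,-.303,.3168),-.115,s))
for n in('scene','top','wrist'):
    im,w=cloud(n);q=around(w,(.505,-.303),.03,.14,.2);print(n,'rod',np.median(q,0).round(4) if len(q) else 0,len(q))
    q=around(w,(.515,-.305),.08,.112,.119);print('shelf',cv2.minAreaRect((q[:,:2]*1000).astype(np.float32)),len(q))
    if n=='scene': a=cv2.resize(im[230:345,350:430],(417,600),interpolation=cv2.INTER_CUBIC)
    if n=='wrist': b=im
b=cv2.resize(b[120:330,180:320],(383,600),interpolation=cv2.INTER_CUBIC);cv2.imwrite('pics/c16.png',np.hstack([a,b]))
E
```

```text
[ 0.50505609 -0.30338203  0.4307183 ] (array([0.0002, 0.0004, 0.1139]), array([-0.   ,  0.001,  0.   ]))
scene rod [ 0.5047 -0.3064  0.1672] 85
shelf ((518.8945922851562, -307.4108581542969), (59.76829528808594, 76.67505645751953), 84.34355163574219) 738
top rod 0 0
shelf ((521.7613525390625, -295.2947998046875), (16.927703857421875, 85.49100494384766), 54.60972595214844) 106
wrist rod [ 0.5041 -0.3045  0.1642] 82
shelf ((518.7132568359375, -305.96588134765625), (59.90251541137695, 74.54975891113281), 83.9759521484375) 2426
```

View pics/c16.png

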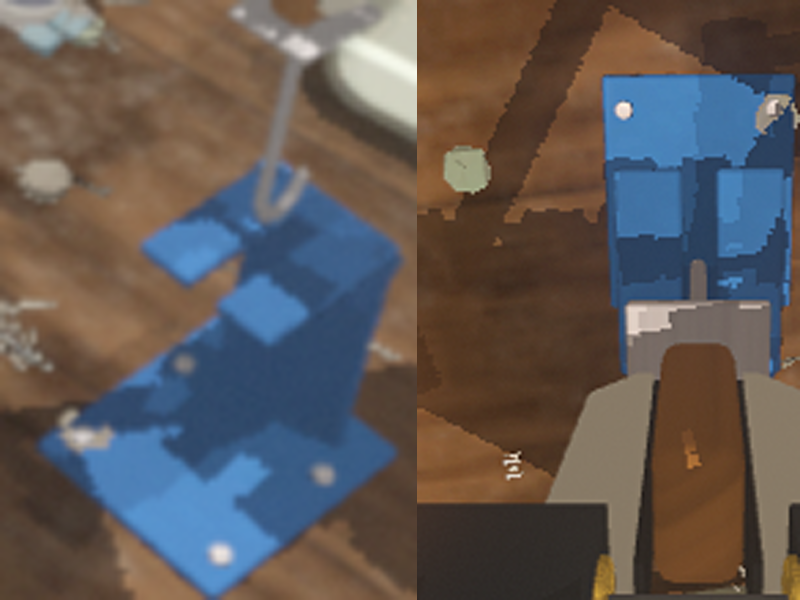

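The wrist view has the rod at (698,280), in the middle of the slot (683–718). I lower straight down.

Call:
carry_out --targets '[{"x": 0,"y": 0.0003,"z": 0.02,"ax": 0,"ay": 0,"az": 0,"hand": 0},{"x": 0,"y": 0.0003,"z": 0.045,"ax": 0,"ay": 0,"az": 0,"hand": 0},{"x": 0,"y": 0.0003,"z": 0.07,"ax": 0,"ay": 0,"az": 0,"hand": 0},{"x": 0,"y": 0.0003,"z": 0.09,"ax": 0,"ay": 0,"az": 0,"hand": 0},{"x": 0,"y": 0.0003,"z": 0.103,"ax": 0,"ay": 0,"az": 0,"hand": 0},{"x": 0,"y": 0.0003,"z": 0.109,"ax": 0,"ay": 0,"az": 0,"hand": 0},{"x": 0,"y": 0.0003,"z": 0.113,"ax": 0,"ay": 0,"az": 0,"hand": 0},{"x": 0,"y": 0.0003,"z": 0.113,"ax": 0,"ay": 0,"az": 0,"hand": 0}]'

```text
t: 22.5
tool_pos: [0.5051, -0.3032, 0.3173]
orientation: [0.18, 3.136, -0.001]
force: [0.3, -0.2, -0.6]
opening: 0.0156
gripper_force: 40.0
```

Call:
carry_out --targets '[{"x": 0,"y": 0,"z": 0.0008,"ax": 0,"ay": 0,"az": 0,"hand": 0},{"x": 0,"y": 0,"z": 0.0008,"ax": 0,"ay": 0,"az": 0,"hand": 0},{"x": 0,"y": 0,"z": 0.0008,"ax": 0,"ay": 0,"az": 0,"hand": 40},{"x": 0,"y": 0,"z": 0.0008,"ax": 0,"ay": 0,"az": 0,"hand": 60},{"x": 0,"y": 0,"z": 0.0008,"ax": 0,"ay": 0,"az": 0,"hand": 60},{"x": 0,"y": 0,"z": 0.0008,"ax": 0,"ay": 0,"az": 0,"hand": 60}]'

```text
t: 23.25
tool_pos: [0.5049, -0.3031, 0.3161]
orientation: [-0.18, -3.136, -0.0]
force: [-0.8, 0.2, -0.3]
opening: 0.0512
gripper_force: 0.0
```

Call:
carry_out --targets '[{"x": 0,"y": 0,"z": -0.02,"ax": 0,"ay": 0,"az": 0,"hand": 60},{"x": 0,"y": 0,"z": -0.06,"ax": 0,"ay": 0,"az": 0,"hand": 60},{"x": 0,"y": 0,"z": -0.11,"ax": 0,"ay": 0,"az": 0,"hand": 60},{"x": 0,"y": 0,"z": -0.16,"ax": 0,"ay": 0,"az": 0,"hand": 60},{"x": 0.06,"y": 0,"z": -0.18,"ax": 0,"ay": 0,"az": 0,"hand": 60},{"x": 0.1,"y": 0,"z": -0.18,"ax": 0,"ay": 0,"az": 0,"hand": 60},{"x": 0.1,"y": 0,"z": -0.18,"ax": 0,"ay": 0,"az": 0,"hand": 60}]'

```text
t: 24.12
tool_pos: [0.4037, -0.2914, 0.4986]
orientation: [0.183, 3.134, -0.004]
force: [0.8, -0.2, 0.6]
opening: 0.0558
gripper_force: 0.0
```

```bash
python3 - <<'E'
from h import *
s=read_state();print(s['t'],s['tool_pos'],s['opening'])
im,w=cloud('scene')
f=lambda a,b,c,d:cv2.resize(im[a:b,c:d],(400,400),interpolation=cv2.INTER_CUBIC)
cv2.imwrite('pics/f.png',np.hstack([f(130,280,170,320),f(235,345,340,450)]))
q=around(w,(.505,-.305),.04,.155,.19);print('handle',cv2.minAreaRect((q[:,:2]*1000).astype(np.float32)),np.median(q,0))
im,w=cloud('top')
# wall-to-hole rim circle: top-of-rim points on cover
q=around(w,(.5025,.28),.055,.0925,.1);print('rim',circ(q,.041),circ(q),np.median(q[:,2]))
E
```

```text
24.125 [ 0.40373327 -0.2913723   0.49858287] 0.05582635747509513
handle ((504.7951354980469, -306.4660949707031), (16.00950813293457, 27.363204956054688), 82.73345184326172) [ 0.49994805 -0.30768175  0.16703713]
rim (array([0.50164261, 0.27821951, 0.04      ]), 326) (array([0.50133363, 0.27832095, 0.04004578]), 326) 0.0943899033805391
```

View pics/f.png

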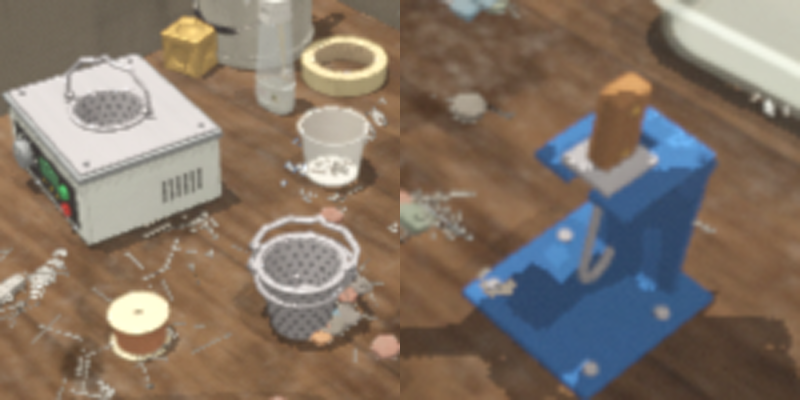

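The final view shows the basket seated flat in the cleaner (110,108), the remaining two nested with nothing above z = 0.082 m (bail flat), and the hook upright in its rest.

```bash
python3 -c "
from plant import robot
print(robot.close_job())"
```

```text
the job is handed in; nothing more can be done
None
```

The job is handed in, about 24 s of the 72 s used: the second bail is folded flat, the top basket sits rim-flat in the cleaner's cover, the other two are still nested, and the hook is upright in its rest.

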